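# Fit the second shelf arm to the sample rack

## Robot

A 6-joint arm with a two-finger parallel gripper is mounted at the origin on the work surface. World frame = base frame: x ahead of the robot, y to its left, z up, the work surface at z = 0. Lengths are in m, angles in degrees, forces in N, time in s.
With the tool pointing down it reaches from about 0.4 to 0.825 m from the base axis. Payload 7 kg.
Tool frame: the origin (TCP) lies midway between the tips of the shut fingers; the grasp point (between the pads) lies 19 mm behind it (ctrl.hold_point_z is the distance from the TCP to the grasp point, in m); z points along the fingers, y is the line along which they close (so a half turn about z gives the same grasp; the last joint's range is limited). The gripper opens to 88 mm and grips with 3 to 60 N. Pads are 19 mm wide; open, the fingers measure 130 mm over their backs; the gripper's body (78 mm by 193 mm) begins 47 mm behind the grasp point.
Start: joints at [-50.3, 20.546, 0.682, 0, -70.136, -16.507], TCP at [0.266, -0.62, 0.227] pointing down, gripper open.
Joint ranges: [-176.03, 176.03], [-82.01, 121.73], [-58.28, 71.71], [-173.87, 95.51], [-174.79, -0.11], [-173.66, 173.66]. Speed limits (degrees/s): [136.94, 136.94, 172.46, 180, 180, 180].

## Interface

Orientations are given as [roll, pitch, yaw] about the fixed x, y, z axes, in that order (R = Rz(yaw) Ry(pitch) Rx(roll)).
In Python, from plant import ctrl gives the robot as it stands.
- The arm moves only by the tool apply_moves, never from a script. Its argument "deltas" is a list of rows, each an object with "fingers": the finger opening in mm, from 0 to 87.6; "delta_pos": the shift along the tool's x, y, z in mm, a list of three; "angular": the turn, a rotation vector about the tool's x, y, z in degrees, a list of three. A call has 1 to 10 rows; each row is the pose to reach, as a shift and turn from the pose commanded when the call began, along the tool's axes at that moment; what a row does not reach only later rows make up. A row lasts 1/10 s, in which the tool goes at most 50 mm and 8.59 degrees, less where a joint would pass 70% of its speed; a pose out of reach is approached as far as the arm can. A call with a gripper value outside its range is refused whole. The fingers move at their own pace and stop on an object; the grip force is fixed at half the most. Time passes only in rows, so rows that repeat a pose let the fingers close. It gives the time, the measured TCP pose, the force, the opening and the grip force at its end, in the units of the state.
- ctrl.get_obs(): the state, without advancing time (a new reading comes with each control period).
- ctrl.snapshot(name): name is "scene" or "side" or "wrist"; returns the picture (420x560x3 uint8, red, green, blue); there is no depth.
- ctrl.camera_params(name): a dict with "fx", "fy", "cx", "cy" (pixels), "cam_to_world" (4x4, takes a point from camera to world coordinates); the wrist camera has in their place "mount" (4x4, takes a point from camera to tool coordinates, whose origin is the TCP and whose axes are the flange's). Camera axes: x right, y up, looking along -z (the intrinsics and any distortion apply to the point x, -y, -z); pixel columns grow to the right and rows downward; lengths in m; the calibration is good to about 2 mm. The wrist camera is an equidistant fisheye: a pixel r from the principal point sees the ray r / f radians off the axis. A picture is of the moment at which its call begins: read the wrist's pose just before it. camera_params takes no time and is no camera call.
- ctrl.close_job(): hands the job in; it is judged then, once.
The state is a dict: "clock": time; "joint_pos": joint angles; "qvel": joint speeds; "tau": joint torques, N m; "tool_pos": TCP position; "orientation": TCP orientation; "force": force on the tool from outside, world axes, zero at the start; "moment": the same for the moment, N m; "opening": finger opening in m; "gripper_force": force on a finger pad.
Only numpy, scipy, OpenCV 4.12 (cv2) and the standard library are available. Lean on these libraries where they do the work, as an engineer would, in place of code of your own. Each camera call takes 0.05 s, during which the arm holds its last target. There are 200 camera calls.

## Task

Fit the loose blue shelf arm to the bare slotted upright of the sample rack, level with the blue arm already fitted on the other upright: hook both its hooks into the slots, then press it down close to the upright until it snaps fully home, and let go of it. The top board hangs over that place, so come in beneath it at a slant, and leave the sample blocks and the mallet where they are.

Things in the scene. Friction and masses are not known exactly. Their poses are not given: they have to be found in the camera images.
- tube_mid (a point): Loose blue shelf arm, 0.3 to 0.5 kg: centre of its tube. Tube 120 mm long (x), 30 wide (y), 40 high (z); it starts standing on the bench on the tube's underside, the way up it will be fitted. x points from nose to heel, z up. Centre of mass 20 to 25 mm to +x of here. Across the heel end stands a plate 5 mm thick, 30 wide, 95 high from the tube's underside; two steel hooks on its rear face.
- heel (a point): Loose arm: rear face of its heel plate, mid-width, at the underside of the lower hook's neck; 65 mm to +x of tube_mid, 5 mm above it, 25 mm above the arm's underside; axes as tube_mid. Fitted home, it coincides with slot. Each hook is 5 mm thick (y), reaches 11 mm out to +x, spans 17 mm below to 7 mm above its neck's underside; gap between plate and downturned lip 5 mm.
- upper_hook (a point): Loose arm: the same point for its upper hook, 50 mm above heel.
- press_spot (a point): Loose arm: a spot on the top of its tube, mid-width, 30 mm to the nose side of the heel plate's rear face and 20 mm above the height of tube_mid; a good place to press it down.
- slot (a point): Bare upright (fixed, aluminium, 40 mm wide, 270 mm tall): front face, middle of the lower edge of the slot for the LOWER hook. x points into the upright, away from the robot; y along the face; z up. Slots are 8 mm wide, 32 mm high, 50 mm apart, through a 4 mm wall: hooks enter while heel is 17 to 25 mm above slot. The slots next above and below this pair are the wrong height.
- upper_slot (a point): Bare upright: the same point of the slot for the UPPER hook, 50 mm above slot. Lowered after hooking, the arm meets a sprung catch inside the upright 11 mm above home and stays on it under its own weight. About 20 N pressed down 30 mm from the upright snaps it past and home; farther out the hooks bind and it takes more. Hooks and slots are slippery plated metal.
- mate_heel (a point): The heel point of the blue arm already fitted, on the other upright, 240 mm to one side of slot and at the same height; axes as slot. That arm stands out 125 mm from its upright, its tube's top 40 mm above its underside as on the loose arm. Either upright may be the left one. Fixed.
- board_edge (a point): The rack's wooden top board (300 mm long, 125 deep, 20 thick): middle of its front lower edge, 270 mm above the bench. It overhangs the front faces of both uprights by 90 mm. x points away from the robot, y along the edge. Fixed. Each upright stands on a foot beam 40 mm wide and high that reaches 100 mm out in front of it on the bench.
- cube_mid (a point): Centre of a loose grey concrete test cube, 100 mm, on the bench. Leave alone.
- prism_mid (a point): Centre of a loose grey test prism, 40 x 160 x 40 mm, lying on the top board. Leave alone.
- sample_mid (a point): Centre of a loose brown test cube, 70 mm, standing on the top board. Leave alone.
- mallet_mid (a point): Loose rubber mallet lying on the bench, 260 mm long, 54 high: a point on its handle's axis, 85 mm from the middle of its head (55 x 90 x 54 mm), which lies to +x of it. Leave alone.
Not all that is in view belongs to the job. Of the things that look like the part that bears tube_mid, take the one that is farthest from the robot's base at the start.

How it is judged (in metres and radians):
At the end, for the whole second after the job is handed in: The loose arm hangs by both hooks in the bare upright, level with its mate and let go: heel within 2 mm above (3 mm below) slot in height, 4 mm sideways, 4 mm short to 3 mm past in depth, the arm within 4 degrees of upright and 7 degrees of square to the upright (z of heel in the frame of slot between -0.003 and 0.002 m and x of heel in the frame of slot between -0.004 and 0.003 m and y of heel in the frame of slot between -0.004 and 0.004 m and angle between heel's own z axis and vertical below 0.07 rad and angle between the x axis of heel and the x axis of slot, either way round below 0.12 rad); the robot touches nothing.
It fails at once if a sample block or the mallet is pushed more than 20 mm from its place (distance of any of cube_mid, prism_mid, sample_mid, mallet_mid from where it was at the start of the episode above 0.02 m).
It also fails if it takes over 56 s, if anything falls off the work surface, if the arm or the gripper's body presses on something with over 40 N, if the wrist force passes 120 N, or if a joint passes its speed limit or range.

## Working session

There is one attempt and no reset: what is moved stays moved. The work goes in short steps, Python scripts to look and compute and a tool call to move; the robot and the scene stay as the last step left them, time stands still between calls to the robot, and variables do not carry over. Pictures are saved under pics/ and viewed, at most 10 in all, crops included, and the job is handed in when it is done.

Besides the shell and the picture viewer there is one more tool, called as name(argument=value, ...) on one line, values as JSON. apply_moves: Moves the arm, as the interface text tells. Its arguments: {"type":"object","properties":{"deltas":{"type":"array"}},"required":["deltas"]}

```bash
mkdir -p pics; python3 - <<'E'
from plant import ctrl
import cv2,numpy as np
o=ctrl.get_obs();print(o)
for n in("scene","side","wrist"):
    im=ctrl.snapshot(n);cv2.imwrite(f"pics/{n}0.png",im[:,:,::-1])
    p=ctrl.camera_params(n);print(n,{k:np.round(v,4).tolist() if not isinstance(v,str) else v for k,v in p.items()})
E
```

```text
{'clock': 0.0, 'joint_pos': array([-5.02988539e+01,  2.05929066e+01,  6.33740251e-01, -2.00155658e-02,
       -7.01342804e+01, -1.65074828e+01]), 'qvel': array([0.04139442, 0.03711662, 0.10011215, 0.05919297, 0.08875826,
       0.00922732]), 'tau': array([ 1.02642527e-03, -5.82721782e+01,  2.93051291e+01,  6.99727848e+00,
        6.74785028e-03, -1.34798138e-04]), 'tool_pos': array([ 0.2656367 , -0.62001184,  0.22560614]), 'orientation': array([ 1.79905058e+02, -8.51440431e-03, -1.56813147e+02]), 'force': array([-0.53803518, -0.02546601, -0.30113089]), 'moment': array([-0.05935243, -0.01876873,  0.02693129]), 'gripper_force': 0.0, 'opening': 0.08779567630907778}
scene {'fx': 497.6432, 'fy': 497.6432, 'cx': 274.1242, 'cy': 202.76, 'cam_to_world': [[-0.566, -0.7022, 0.4319, 0.9785], [0.8244, -0.4795, 0.3008, 0.4061], [-0.0041, 0.5263, 0.8503, 1.2725], [0.0, 0.0, 0.0, 1.0]]}
side {'fx': 546.1374, 'fy': 546.1374, 'cx': 266.9342, 'cy': 207.3569, 'cam_to_world': [[-0.883, 0.3557, -0.3061, 0.0353], [-0.4692, -0.681, 0.5622, 0.8183], [-0.0085, 0.64, 0.7683, 1.2729], [0.0, 0.0, 0.0, 1.0]]}
wrist {'fx': 325.1923, 'fy': 325.1923, 'cx': 283.899, 'cy': 211.6346, 'mount': [[-0.0004, 0.9655, 0.2605, 0.0708], [1.0, 0.0007, -0.0009, -0.0005], [-0.0011, 0.2605, -0.9655, -0.1581], [0.0, 0.0, 0.0, 1.0]]}
```

View pics/scene0.png

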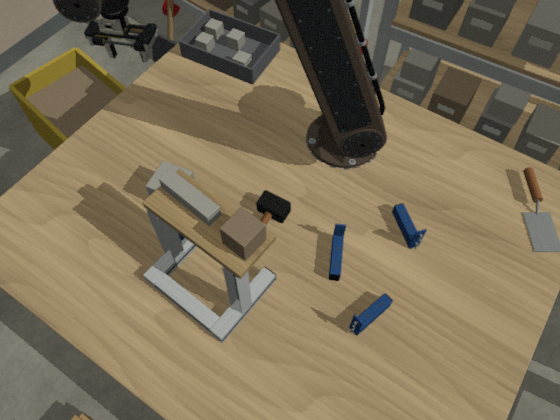

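View pics/side0.png

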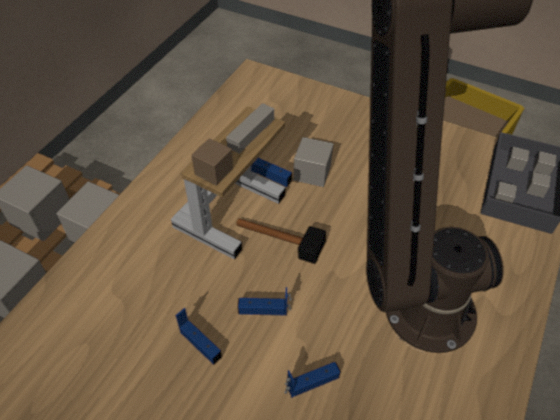

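The scene view shows three loose blue arms at about (337,252), (408,226) and (372,313), with the rack at (210,250). In the side view they are at (262,306), (314,380) and (200,337), with the bare upright at (198,207). The fitted mate is at (272,172).

```bash
cat > h.py <<'E'
import numpy as np,cv2
from plant import ctrl
from scipy.spatial.transform import Rotation as R
def ray(n,u,v):
    p=ctrl.camera_params(n);T=np.array(p["cam_to_world"])
    d=T[:3,:3]@np.array([(u-p["cx"])/p["fx"],-(v-p["cy"])/p["fy"],-1]);return T[:3,3],d/np.linalg.norm(d)
def onz(n,u,v,z):
    o,d=ray(n,u,v);return o+d*(z-o[2])/d[2]
def tri(a,b):  # two (origin,dir) rays -> midpoint, gap
    (o1,d1),(o2,d2)=a,b
    t=np.linalg.lstsq(np.c_[d1,-d2],o2-o1,rcond=None)[0];p,q=o1+t[0]*d1,o2+t[1]*d2
    return (p+q)/2,np.linalg.norm(p-q)
def tool():
    o=ctrl.get_obs();return R.from_euler('xyz',o["orientation"],degrees=True),np.array(o["tool_pos"])
def wray(u,v,pose):
    p=ctrl.camera_params("wrist");M=np.array(p["mount"]);r=np.array([u-p["cx"],v-p["cy"]]);n=np.linalg.norm(r);th=n/p["fx"]
    c=np.array([r[0]/n*np.sin(th),-r[1]/n*np.sin(th),-np.cos(th)]);Q,t=pose
    return t+Q.apply(M[:3,3]),Q.apply(M[:3,:3]@c)
E
python3 - <<'E'
from h import *
for n in("scene","side"):
    im=cv2.imread(f"pics/{n}0.png");h=cv2.cvtColor(im,cv2.COLOR_BGR2HSV)
    m=cv2.inRange(h,(105,150,30),(125,255,255))
    cs,_=cv2.findContours(m,0,2)
    for c in cs:
        if cv2.contourArea(c)<80: continue
        r=cv2.minAreaRect(c);print(n,cv2.contourArea(c),np.round(r[0]),np.round(onz(n,*r[0],0.03),3), [np.round(onz(n,*q,0.03)[:2],3).tolist() for q in cv2.boxPoints(r)])
a=cv2.imread("pics/scene0.png");b=cv2.imread("pics/side0.png")
f=lambda im,x,y,w,hh:cv2.resize(im[y:y+hh,x:x+w],(400,300),interpolation=cv2.INTER_CUBIC)
cv2.imwrite("pics/crop1.png",np.vstack([np.hstack([f(a,135,150,160,120),f(a,135,220,160,120)]),np.hstack([f(b,160,130,160,120),f(b,165,300,80,60)])]))
E
```

```text
scene 473.5 [370. 312.] [0.482 0.358 0.03 ] [[0.54, 0.323], [0.411, 0.358], [0.424, 0.394], [0.551, 0.359]]
scene 424.5 [337. 250.] [0.376 0.196 0.03 ] [[0.451, 0.216], [0.31, 0.149], [0.297, 0.175], [0.438, 0.24]]
scene 444.0 [410. 223.] [0.186 0.327 0.03 ] [[0.17, 0.257], [0.109, 0.291], [0.201, 0.393], [0.258, 0.36]]
side 712.5 [314. 379.] [0.188 0.32  0.03 ] [[0.25, 0.342], [0.157, 0.257], [0.127, 0.298], [0.217, 0.38]]
side 645.0 [197. 337.] [0.489 0.358 0.03 ] [[0.571, 0.348], [0.561, 0.309], [0.409, 0.367], [0.421, 0.403]]
side 617.0 [262. 306.] [0.387 0.206 0.03 ] [[0.43, 0.251], [0.451, 0.213], [0.343, 0.16], [0.324, 0.199]]
side 438.5 [271. 171.] [ 0.588 -0.227  0.03 ] [[0.649, -0.204], [0.66, -0.261], [0.528, -0.25], [0.52, -0.195]]
```

View pics/crop1.png

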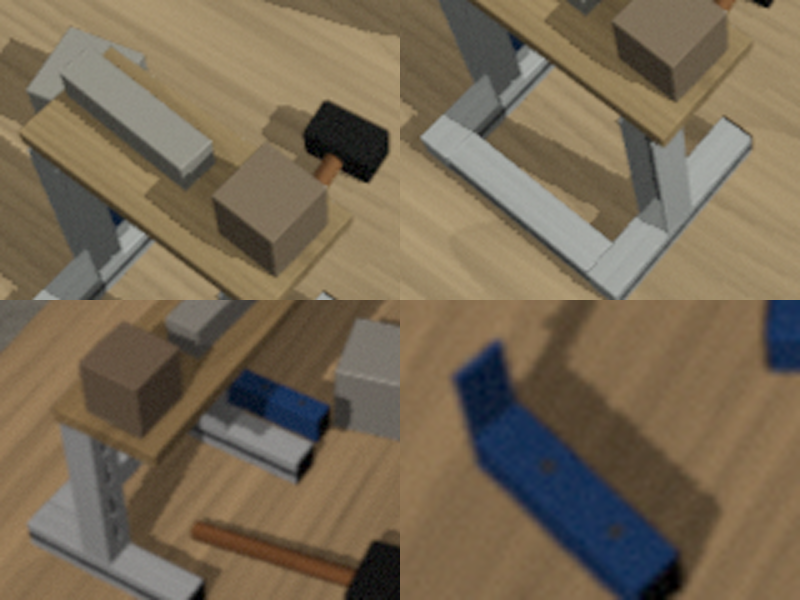

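View pics/wrist0.png

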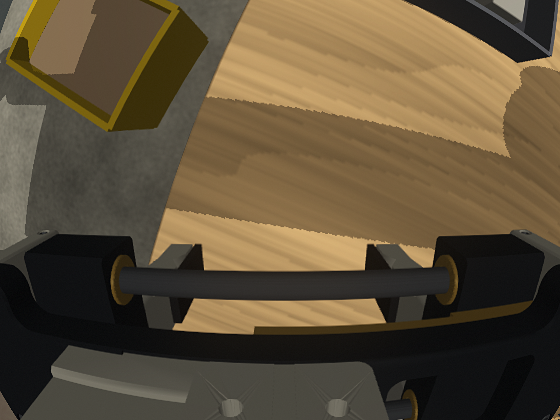

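Wrist view shows only the bench and bin, so it tells nothing of the job. The crops show the bare upright with its column of slots on the +y side of the rack, under the brown cube. The mate is on the -y side. The farthest loose arm has its heel plate at side (183,322) and its nose at (216,358).

```bash
python3 - <<'E'
from h import *
P=lambda n,l,z:print(n,z,[np.round(onz(n,*q,z)[:2],3).tolist() for q in l])
P("scene",[(143.8,202),(242.2,268.8),(275,238)],.29)
P("side",[(182,174),(220,189),(284,125)],.29)
P("scene",[(265,267.2),(275,274.8)],.04)
P("side",[(240.8,242.8),(172,217)],.04)
# mate tube nose top/bottom right corner, side view
P("side",[(291,174),(290,183)],.12);P("side",[(291,174)],.16)
E
python3 - <<'E'
import cv2
import numpy as np
b=cv2.imread("pics/side0.png")[140:260,165:305]
cv2.imwrite("pics/c2.png",cv2.resize(b,(700,600),interpolation=cv2.INTER_CUBIC))
E
```

```text
scene 0.29 [[0.649, -0.193], [0.656, 0.096], [0.554, 0.112]]
side 0.29 [[0.663, 0.102], [0.554, 0.101], [0.521, -0.176]]
scene 0.04 [[0.535, 0.065], [0.538, 0.1]]
side 0.04 [[0.531, 0.064], [0.754, 0.076]]
side 0.12 [[0.492, -0.168], [0.479, -0.136]]
side 0.16 [[0.476, -0.134]]
```

View pics/c2.png

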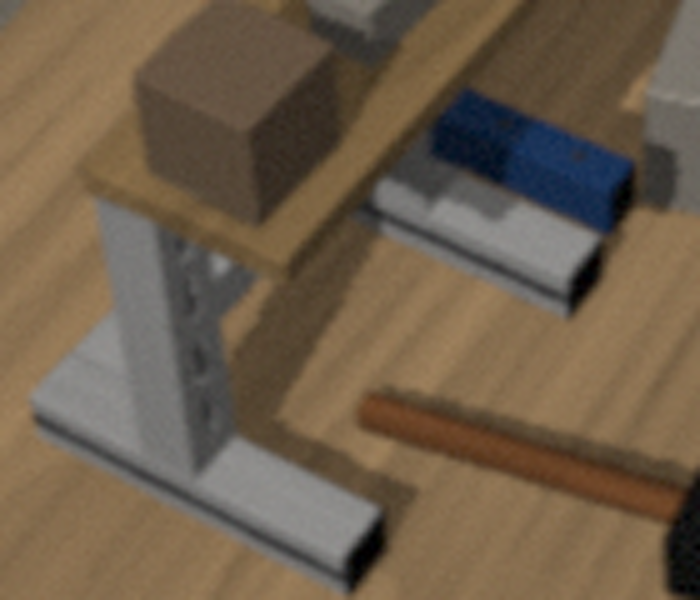

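The side close-up shows the bare upright's front face with slots at c2 (188,285), (200,355) and (207,412). The foot's front end is at (365,535), the face's foot corners at (190,475) and (235,432), and the mate's tube nose top at (632,165).

```bash
python3 - <<'E'
from h import *
c=lambda x,y:(165+(x+.5)/5-.5,140+(y+.5)/5-.5)
g=lambda x,y,z:onz("side",*c(x,y),z)
for nm,x,y,z in [("foot back out",33,402,.04),("foot front out",347,562,.04),("foot front in",382,512,.04),("face out",190,475,.04),("face in",235,432,.04),("face out @top",158,208,.27),("board bot front corner",288,272,.27),("board top front corner",290,255,.29),("matefoot front out(+y)",570,275,.04),("matefoot front in",600,235,.04),("matefoot back",375,200,.04)]:
    print(nm,np.round(g(x,y,z),3))
for z in(.08,.1,.12,.14): print(z,"mate nose corners top -y",np.round(g(632,165,z),3),"top +y",np.round(g(612,188,z),3),"bot +y",np.round(g(612,230,z-.04),3))
E
```

```text
foot back out [0.749 0.086 0.04 ]
foot front out [0.532 0.099 0.04 ]
foot front in [0.532 0.061 0.04 ]
face out [0.641 0.089 0.04 ]
face in [0.634 0.051 0.04 ]
face out @top [0.631 0.091 0.27 ]
board bot front corner [0.552 0.098 0.27 ]
board top front corner [0.546 0.102 0.29 ]
matefoot front out(+y) [ 0.519 -0.144  0.04 ]
matefoot front in [ 0.517 -0.181  0.04 ]
matefoot back [ 0.653 -0.143  0.04 ]
0.08 mate nose corners top -y [ 0.51  -0.208  0.08 ] top +y [ 0.512 -0.185  0.08 ] bot +y [ 0.513 -0.188  0.04 ]
0.1 mate nose corners top -y [ 0.502 -0.191  0.1  ] top +y [ 0.504 -0.169  0.1  ] bot +y [ 0.505 -0.172  0.06 ]
0.12 mate nose corners top -y [ 0.494 -0.173  0.12 ] top +y [ 0.496 -0.152  0.12 ] bot +y [ 0.497 -0.155  0.08 ]
0.14 mate nose corners top -y [ 0.486 -0.156  0.14 ] top +y [ 0.488 -0.135  0.14 ] bot +y [ 0.49  -0.139  0.1  ]
```

```bash
cat >> h.py <<'E'
def frame(az,th):
    """tool frame: slant th from vertical, heading az (deg), camera on the lower side"""
    a,t=np.radians([az,th]);h=np.array([np.cos(a),np.sin(a),0]);k=np.array([0,0,1])
    z=np.sin(t)*h-np.cos(t)*k;x=-np.cos(t)*h-np.sin(t)*k
    return R.from_matrix(np.c_[x,np.cross(z,x),z])
def go(Rt,pt,pose=None):
    Q,t=pose or tool();rv=(Q.inv()*Rt).as_rotvec(degrees=True);d=Q.inv().apply(np.array(pt)-t)*1000
    print("delta_pos",np.round(d,1).tolist(),"ang",np.round(rv,2).tolist(),"rows",np.linalg.norm(d)/50,np.linalg.norm(rv)/8.59)
E
python3 - <<'E'
from h import *
Q,t=tool()
go(Q,(.36,-.2,.36))
F=frame(-3.3,45);s=np.array([.632,.074,.14]);p=s-.22*F.as_matrix()[:,2];print(p)
go(F,p)
E
```

```text
delta_pos [-252.1, 349.2, -133.7] ang [0.0, 0.0, 0.0] rows 9.019797873273479 0.0
[0.47669446 0.08295486 0.29556349]
delta_pos [-470.8, 563.3, -69.1] ang [10.47, -44.2, 25.08] rows 14.74713094743798 6.040568693870483
```

apply_moves(deltas=[{"fingers": 87,"delta_pos": [-25,35,-50],"angular": [0,0,0]},{"fingers": 87,"delta_pos": [-50,70,-80],"angular": [0,0,0]},{"fingers": 87,"delta_pos": [-252,349,-134],"angular": [0,0,0]},{"fingers": 87,"delta_pos": [-252,349,-134],"angular": [0,0,0]},{"fingers": 87,"delta_pos": [-252,349,-134],"angular": [0,0,0]},{"fingers": 87,"delta_pos": [-252,349,-134],"angular": [0,0,0]},{"fingers": 87,"delta_pos": [-252,349,-134],"angular": [0,0,0]},{"fingers": 87,"delta_pos": [-252,349,-134],"angular": [0,0,0]},{"fingers": 87,"delta_pos": [-252,349,-134],"angular": [0,0,0]},{"fingers": 87,"delta_pos": [-252,349,-134],"angular": [0,0,0]}])

```text
clock: 1.15
tool_pos: [0.3605, -0.1972, 0.3618]
orientation: [-180.0, 0.2, -156.6]
force: [0.6, -0.9, -0.0]
opening: 0.0867
gripper_force: 0.0
```

```bash
python3 - <<'E'
from h import *
print(ctrl.get_obs()["joint_pos"])
go(frame(-3.3,45),(.477,.083,.296))
E
```

```text
[-8.80777338e-01 -9.39611094e+00 -1.58822000e+01 -2.31458936e-02
 -8.33432469e+01 -6.57166403e+01]
delta_pos [-218.0, 211.0, 66.3] ang [10.47, -43.99, 25.3] rows 6.210217636697376 6.032413950062757
```

apply_moves(deltas=[{"fingers": 87,"delta_pos": [-218,211,66],"angular": [10.5,-44,25.3]},{"fingers": 87,"delta_pos": [-218,211,66],"angular": [10.5,-44,25.3]},{"fingers": 87,"delta_pos": [-218,211,66],"angular": [10.5,-44,25.3]},{"fingers": 87,"delta_pos": [-218,211,66],"angular": [10.5,-44,25.3]},{"fingers": 87,"delta_pos": [-218,211,66],"angular": [10.5,-44,25.3]},{"fingers": 87,"delta_pos": [-218,211,66],"angular": [10.5,-44,25.3]},{"fingers": 87,"delta_pos": [-218,211,66],"angular": [10.5,-44,25.3]},{"fingers": 87,"delta_pos": [-218,211,66],"angular": [10.5,-44,25.3]},{"fingers": 87,"delta_pos": [-218,211,66],"angular": [10.5,-44,25.3]}])

```text
clock: 2.05
tool_pos: [0.488, 0.056, 0.3374]
orientation: [-180.0, 42.1, 177.9]
force: [-13.6, -13.3, -44.7]
opening: 0.0868
gripper_force: 0.0
```

```bash
python3 - <<'E'
from h import *
o=ctrl.get_obs();print(o["joint_pos"],o["tool_pos"],o["orientation"])
np.save("pose1.npy",np.r_[o["tool_pos"],o["orientation"]])
im=ctrl.snapshot("wrist");cv2.imwrite("pics/w1raw.png",im[:,:,::-1])
cv2.imwrite("pics/w1.png",cv2.resize(im[:,:,::-1],(800,600),interpolation=cv2.INTER_CUBIC))
E
```

```text
[  44.15909981  -25.37814713  -58.29287973   52.46983912  -37.60578728
 -173.69206942] [0.48795471 0.05596511 0.33740118] [-179.99683953   42.05053746  177.9015178 ]
```

View pics/w1.png

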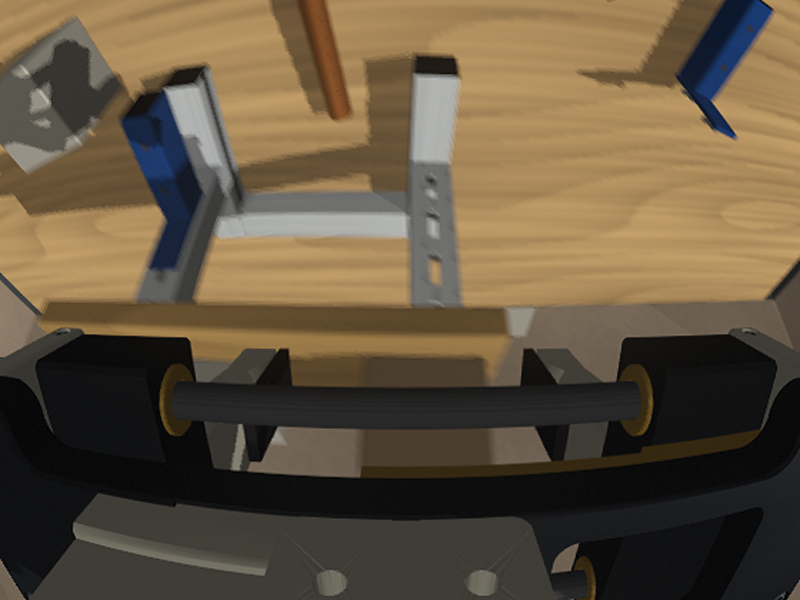

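The wrist view is upside down. It shows the bare upright's slots at (432,183), (433,224) and (435,270), its foot's front end at (437,65), the mate at (160,190) and the loose arm at (725,60). The arm has run up against the J3 and J6 limits, so the camera-below posture is unsuitable and I will back off. I fit the arm's kinematics from three readings to check postures ahead.

```bash
cat > kin.py <<'E'
import numpy as np
from scipy.spatial.transform import Rotation as R
from scipy.optimize import least_squares
LO=np.array([-176.03,-82.01,-58.28,-173.87,-174.79,-173.66]);HI=np.array([176.03,121.73,71.71,95.51,-.11,173.66])
def fk(q,p,s):
    e,a1,d1,a2,a3,d4,d6,c=p;r=lambda ax,a:R.from_euler(ax,a,degrees=True)
    A=r('z',q[0]);t=A.apply([a1,e,d1]);A=A*r('y',q[1]);t=t+A.apply([0,0,a2]);A=A*r('y',-q[2]);t=t+A.apply([d4,0,a3])
    A=A*r('x',s[0]*q[3])*r('y',-q[4])*r('x',s[1]*q[5]);t=t+A.apply([d6,0,0])
    # tool z = local x ; roll about it c
    return A*R.from_matrix(np.array([[0,0,1],[0,1,0],[-1,0,0]]).T if 0 else np.c_[[0,0,-1],[0,1,0],[1,0,0]])*r('z',c),t
E
python3 - <<'E'
from h import *
from kin import *
v=lambda t:np.array(t,float)
D=[([-50.2989,20.5929,.6337,-.02,-70.1343,-16.5075],[.26564,-.62001,.22561],[179.905,-.0085,-156.813]),
([-.8808,-9.3961,-15.8822,-.0231,-83.3432,-65.7166],[.3605,-.1972,.3618],[-180,.2,-156.6]),
([44.1591,-25.3781,-58.2929,52.4698,-37.6058,-173.692],[.48795,.05597,.3374],[-179.997,42.0505,177.9015])]
for s in[(1,1),(1,-1),(-1,1),(-1,-1)]:
  for c in(-90,90):
    def f(p):
        out=[]
        for q,t,o in D:
            A,x=fk(q,p,s);out+=list((x-v(t)))+list((A.inv()*R.from_euler('xyz',o,degrees=True)).as_rotvec()*.3)
        return np.r_[out,1e-4*np.array(p[:7])]
    r=least_squares(f,[-.19,0,.3,.4,.0,.4,.25,c]);print(s,c,r.cost,np.round(r.x,4))
# slots from w1
o=np.load("pose1.npy");pose=(R.from_euler('xyz',o[3:],degrees=True),o[:3])
a=np.radians(-3.3);n=np.array([np.cos(a),np.sin(a),0]);p0=np.array([.633,.074,0])
for u,w in[(432,172),(432,195),(433,212),(434,238),(435,257),(435,285),(415,163),(455,163)]:
    O,d=wray(u/800*560-.15,w/800*560-.15,pose);print((u,w),np.round(O+d*((p0-O)@n)/(d@n),3))
for u,w in [(415,73),(458,73),(412,162),(456,163)]:
    O,d=wray(u/800*560-.15,w/800*560-.15,pose);print("z.04",np.round(O+d*(.04-O[2])/d[2],3))
E
```

```text
(1, 1) -90 0.417930382600408 [ -0.2074   0.5938  -0.5215   0.3701   0.3237  -0.2011  -0.1258 -65.5606]
(1, 1) 90 0.3774423677011163 [-0.2074  0.5938 -0.5215  0.3701  0.3237 -0.2011 -0.1258 46.0367]
(1, -1) -90 0.12622822578570678 [  -0.2074    0.5938   -0.5215    0.3701    0.3237   -0.2011   -0.1258
 -118.692 ]
(1, -1) 90 0.12622822578894335 [  -0.2074    0.5938   -0.5215    0.3701    0.3237   -0.2011   -0.1258
 -118.6917]
(-1, 1) -90 0.15121944626699518 [-1.82700e-01  3.46100e-01  2.46000e-02  5.12000e-01  9.49000e-02
  9.36000e-02  2.79200e-01 -3.93893e+01]
(-1, 1) 90 0.7115502245944336 [-1.82700e-01  3.46100e-01  2.46000e-02  5.12000e-01  9.49000e-02
  9.36000e-02  2.79200e-01  8.06107e+01]
(-1, -1) -90 0.002633874611032603 [-1.827e-01  3.461e-01  2.460e-02  5.120e-01  9.490e-02  9.360e-02
  2.792e-01 -9.000e+01]
(-1, -1) 90 0.0026338746110327552 [-1.827e-01  3.461e-01  2.460e-02  5.120e-01  9.490e-02  9.360e-02
  2.792e-01 -9.000e+01]
(432, 172) [0.633 0.076 0.06 ]
(432, 195) [0.633 0.074 0.093]
(433, 212) [0.633 0.075 0.115]
(434, 238) [0.633 0.074 0.146]
(435, 257) [0.633 0.074 0.167]
(435, 285) [0.633 0.073 0.196]
(415, 163) [0.632 0.059 0.046]
(455, 163) [0.634 0.1   0.045]
z.04 [0.532 0.062 0.04 ]
z.04 [0.533 0.099 0.04 ]
z.04 [0.636 0.056 0.04 ]
z.04 [0.638 0.101 0.04 ]
```

apply_moves(deltas=[{"fingers": 87,"delta_pos": [0,0,-10],"angular": [0,8,-8]},{"fingers": 87,"delta_pos": [0,0,-10],"angular": [0,8,-16]}])

```text
clock: 2.3
tool_pos: [0.481, 0.0533, 0.3437]
orientation: [-170.4, 33.5, -167.0]
force: [0.7, 0.8, -0.2]
opening: 0.0871
gripper_force: 0.0
```

```bash
python3 - <<'E'
from h import *
from kin import *
o=ctrl.get_obs();print(np.round(o["joint_pos"],3).tolist(),np.round(o["tool_pos"],5).tolist(),np.round(o["orientation"],3).tolist())
D=[([44.1591,-25.3781,-58.2929,52.4698,-37.6058,-173.692],[-179.997,42.0505,177.9015]),(o["joint_pos"],o["orientation"])]
import itertools
for q,e in D:
  T=R.from_euler('xyz',e,degrees=True)
  for s in itertools.product((1,-1),(1,-1),(-90,90)):
    A,_=fk(q,[0]*7+[s[2]],s[:2]);print(s,np.round((A.inv()*T).magnitude()*57.3,2))
E
```

```text
[48.075, -23.451, -49.123, 37.275, -47.807, -149.464] [0.48099, 0.0533, 0.3437] [-170.413, 33.492, -166.956]
(1, 1, -90) 115.12
(1, 1, 90) 92.53
(1, -1, -90) 104.95
(1, -1, 90) 102.16
(-1, 1, -90) 12.62
(-1, 1, 90) 167.4
(-1, -1, -90) 0.0
(-1, -1, 90) 180.01
(1, 1, -90) 122.81
(1, 1, 90) 82.02
(1, -1, -90) 74.56
(1, -1, 90) 132.01
(-1, 1, -90) 61.08
(-1, 1, 90) 118.94
(-1, -1, -90) 0.0
(-1, -1, 90) 180.01
```

```bash
cat > kin2.py <<'E'
import numpy as np, json
from kin import R,LO,HI
D=json.load(open("D.json"))
def chain(q):
    r=lambda ax,a:R.from_euler(ax,a,degrees=True)
    A1=r('z',q[0]);A2=A1*r('y',q[1]);A3=A2*r('y',-q[2]);A4=A3*r('x',-q[3]);A5=A4*r('y',-q[4]);A6=A5*r('x',-q[5])
    T=A6*R.from_matrix(np.c_[[0,0,-1],[0,1,0],[1,0,0]])*r('z',-90)
    M=[A.as_matrix() for A in(A1,A2,A3,A5)]
    return T,np.c_[M[0],M[1][:,2],M[2][:,[0,2]],M[3]]  # cols: a1,e,d1, a2, d4,a3, x5,y5,z5
def fit(mask,lam=1e-5):
    X=np.vstack([chain(q)[1][:,mask] for q,t in D]);y=np.concatenate([t for q,t in D])
    p=np.linalg.solve(X.T@X+lam*np.eye(len(mask)),X.T@y);return p,np.abs(X@p-y).max()
E
python3 - <<'E'
import json
from plant import ctrl
o=ctrl.get_obs()
json.dump([([-50.2989,20.5929,.6337,-.02,-70.1343,-16.5075],[.26564,-.62001,.22561]),
([-.8808,-9.3961,-15.8822,-.0231,-83.3432,-65.7166],[.3605,-.1972,.3618]),
([44.1591,-25.3781,-58.2929,52.4698,-37.6058,-173.692],[.48795,.05597,.3374]),
(list(o["joint_pos"]),list(o["tool_pos"]))],open("D.json","w"))
from kin2 import *
for m in([0,1,2,3,4,5,6],[1,2,3,4,6],[1,2,3,4,5,6],[0,1,2,3,4,5,6,7,8],[1,2,3,4,6,7],[1,2,3,4,6,8],[0,2,3,4,5,6,7],[2,3,4,6,7],[2,3,4,5,6,7],[2,3,4,5,6,8],[2,3,4,5,6,7,8]):
    p,e=fit(m);print(m,np.round(p,4),round(e,5))
E
```

```text
[0, 1, 2, 3, 4, 5, 6] [ 0.3599 -0.1827  0.0476  0.5208  0.0813  0.0802  0.2945] 0.06263
[1, 2, 3, 4, 6] [-0.1564  0.3776  0.5018  0.4668  0.4074] 0.06263
[1, 2, 3, 4, 5, 6] [-0.1624  0.2313  0.512   0.4316  0.1102  0.3817] 0.06896
[0, 1, 2, 3, 4, 5, 6, 7, 8] [ 4.000e-04 -1.000e-04  1.984e-01  6.016e-01  4.631e-01  2.000e-04
  3.779e-01 -1.917e-01 -0.000e+00] 3e-05
[1, 2, 3, 4, 6, 7] [ 0.      0.1988  0.6016  0.4636  0.3781 -0.1918] 2e-05
[1, 2, 3, 4, 6, 8] [-0.1865  0.3252  0.5639  0.2513  0.5143  0.2124] 0.02694
[0, 2, 3, 4, 5, 6, 7] [ 2.000e-04  1.986e-01  6.016e-01  4.634e-01  1.000e-04  3.780e-01
 -1.918e-01] 2e-05
[2, 3, 4, 6, 7] [ 0.1988  0.6016  0.4636  0.3781 -0.1918] 3e-05
[2, 3, 4, 5, 6, 7] [ 1.986e-01  6.016e-01  4.635e-01  1.000e-04  3.780e-01 -1.918e-01] 3e-05
[2, 3, 4, 5, 6, 8] [ 0.636   0.675   0.4096 -0.1505  0.7523  0.0793] 0.19194
[2, 3, 4, 5, 6, 7, 8] [ 1.986e-01  6.016e-01  4.635e-01  1.000e-04  3.781e-01 -1.918e-01
  0.000e+00] 2e-05
```

```bash
cat >> kin2.py <<'E'
from scipy.optimize import least_squares
PM=[2,3,4,6,7];PP=fit(PM)[0]
def ik(Rt,pt,q0=None,n=12):
    f=lambda q:(lambda c:np.r_[c[1][:,PM]@PP-pt,.3*(c[0].inv()*Rt).as_rotvec()])(chain(q))
    rng=np.random.default_rng(0);best=[]
    for i in range(n):
        s=np.array(q0,float) if (q0 is not None and i==0) else rng.uniform(LO*.8+HI*.2,HI*.8+LO*.2)
        r=least_squares(f,np.clip(s,LO+.2,HI-.2),bounds=(LO,HI),x_scale=50)
        if np.abs(r.fun).max()<1e-4:
            m=np.min(np.r_[r.x-LO,HI-r.x]);best.append((m,np.round(r.x,1)))
        if q0 is not None and i==0 and best: return best
    best.sort(key=lambda b:-b[0]);out=[]
    for b in best:
        if not any(np.abs(b[1]-c[1]).max()<2 for c in out): out.append(b)
    return out
def wc(q):  # wrist centre (end of forearm), and J5 offset point at the tool axis
    c=chain(q)[1];e=c[:,2]*PP[0]+c[:,3]*PP[1];w=e+c[:,4]*PP[2];return np.round(e,2),np.round(w,2),np.round(w+c[:,7]*PP[4],2)
E
python3 - <<'E'
from h import *
from kin2 import *
R180=R.from_euler('z',180,degrees=True)
slot=np.array([.633,.074,.110])
def pose(pt,az,th,up,back=.0):  # grasp point pt -> TCP
    F=frame(az,th);F=F*R180 if up else F
    return F,pt+(.019-back)*F.as_matrix()[:,2]
h=lambda az:np.array([np.cos(np.radians(az)),np.sin(np.radians(az)),0])
for th in(35,45,55):
  for up in(0,1):
    for nm,pt,az,bk in [("hover",np.array([.475,.361,.03]),-16,.14),("grasp",np.array([.475,.361,.03]),-16,0),("pre",slot+[0,0,.016]-.13*h(-3.3),-3.3,0),("fit",slot+[0,0,.016]-.065*h(-3.3),-3.3,0),("press",slot+[0,0,.04]-.045*h(-3.3),-3.3,0)]:
        F,p=pose(pt,az,th,up,bk);s=ik(F,p,n=10)
        print(th,"up" if up else "dn",nm,[(round(m,1),q.tolist()) for m,q in s[:2]], wc(s[0][1])[1:] if s else "")
E
```

```text
35 dn hover [] 
35 dn grasp [] 
35 dn pre [] 
35 dn fit [] 
35 dn press [] 
35 up hover [(np.float64(6.4), [78.7, 12.1, -51.9, 54.9, -44.3, -51.4])] (array([0.06, 0.32, 0.37]), array([0.2 , 0.44, 0.44]))
35 up grasp [] 
35 up pre [] 
35 up fit [] 
35 up press [] 
45 dn hover [] 
45 dn grasp [] 
45 dn pre [] 
45 dn fit [] 
45 dn press [] 
45 up hover [(np.float64(1.5), [82.8, 16.4, -56.8, 66.2, -49.8, -68.0])] (array([0.04, 0.3 , 0.33]), array([0.14, 0.46, 0.38]))
45 up grasp [] 
45 up pre [] 
45 up fit [] 
45 up press [] 
55 dn hover [] 
55 dn grasp [] 
55 dn pre [] 
55 dn fit [(np.float64(2.5), [-18.5, 11.5, -55.8, -157.1, -33.4, 79.4])] (array([ 0.28, -0.09,  0.36]), array([0.27, 0.09, 0.33]))
55 dn press [(np.float64(8.1), [-16.3, 8.0, -50.2, -154.0, -24.8, 73.6])] (array([ 0.31, -0.09,  0.4 ]), array([0.29, 0.09, 0.36]))
55 up hover [] 
55 up grasp [] 
55 up pre [] 
55 up fit [(np.float64(2.5), [-18.5, 11.5, -55.8, -157.1, -33.4, -100.6])] (array([ 0.28, -0.09,  0.36]), array([0.27, 0.09, 0.33]))
55 up press [(np.float64(8.1), [-16.3, 8.0, -50.2, -154.0, -24.8, -106.4])] (array([ 0.31, -0.09,  0.4 ]), array([0.29, 0.09, 0.36]))
```

```bash
cat > t.py <<'E'
from h import *
from kin2 import *
R180=R.from_euler('z',180,degrees=True)
slot=np.array([.633,.074,.110])
def pose(pt,az,th,up,back=.0):
    F=frame(az,th);F=F*R180 if up else F
    return F,pt+(.019-back)*F.as_matrix()[:,2]
h=lambda az:np.array([np.cos(np.radians(az)),np.sin(np.radians(az)),0])
E
time python3 - <<'E'
from t import *
for th in(20,25,30,40,50):
    for nm,pt,az,bk in [("grasp",np.array([.465,.364,.03]),-16,0),("pre",slot+[0,0,.016]-.11*h(-3.3),-3.3,0),("fit",slot+[0,0,.016]-.08*h(-3.3),-3.3,0),("press",slot+[0,0,.04]-.04*h(-3.3),-3.3,0)]:
      F,p=pose(pt,az,th,1,bk);s=ik(F,p,n=40)
      print(th,nm,[(round(m,1),q.tolist(),wc(q)[1].tolist()) for m,q in s[:3]])
E
```

```text
20 grasp [(np.float64(7.8), [60.2, 21.5, -50.5, 57.4, -23.2, -40.5], [0.18, 0.32, 0.32])]
20 pre [(np.float64(2.8), [33.3, 3.8, -55.5, 39.9, -18.6, 16.7], [0.23, 0.15, 0.4])]
20 fit [(np.float64(6.6), [31.6, 6.6, -51.7, 37.4, -18.8, 20.9], [0.27, 0.16, 0.4])]
20 press [(np.float64(15.3), [30.9, 8.4, -43.0, 27.7, -24.4, 31.9], [0.32, 0.19, 0.43])]
25 grasp [(np.float64(4.0), [57.2, 21.4, -54.3, 75.4, -24.7, -55.6], [0.18, 0.28, 0.31])]
25 pre []
25 fit []
25 press [(np.float64(4.6), [24.5, 6.4, -53.6, 56.7, -13.6, 8.6], [0.27, 0.12, 0.4])]
30 grasp [(np.float64(1.9), [55.6, 22.0, -56.4, 87.6, -28.4, -66.3], [0.18, 0.26, 0.3])]
30 pre []
30 fit []
30 press []
40 grasp []
40 pre []
40 fit []
40 press []
50 grasp []
50 pre [(np.float64(6.1), [-15.9, 3.7, -52.1, -146.9, -17.9, -113.6], [0.29, -0.08, 0.42])]
50 fit [(np.float64(8.6), [-15.2, 6.4, -49.6, -148.9, -17.9, -112.1], [0.31, -0.09, 0.41])]
50 press []
real	1m14.493s
user	1m14.710s
sys	0m0.242s
```

```bash
cat >> t.py <<'E'
QB=[-15,6,-50,-149,-18,-112]
def ikb(F,p,seed=QB):  # continuation-free: few seeds in branch B
    best=[]
    for s in (seed,[30,10,-50,-149,-30,-112],[50,10,-50,-120,-40,-100],[10,20,-45,-165,-50,-90]):
        b=ik(F,p,q0=s,n=1)
        best+=b
    best.sort(key=lambda b:-b[0]);return best[:1]
E
time python3 - <<'E'
from t import *
m=np.array([.48,.36,.03])
for th in(45,50,55,60,65):
    r=[]
    for nm,pt,az in [("grasp-16",m-.0*h(-16),-16),("g+14",m,14),("re .55,.3",np.array([.55,.3,.03]),-3.3),("re.6,.3",np.array([.6,.3,.03]),10),("lift",np.array([.55,.25,.14]),-3.3),("pre",slot+[0,0,.026]-.095*h(-3.3),-3.3),("fit",slot+[0,0,.026]-.065*h(-3.3),-3.3)]:
      F,p=pose(pt,az,th,1);s=ikb(F,p);r.append((nm,round(s[0][0],1),s[0][1].tolist()) if s else (nm,))
    print(th,*r,sep="\n   ")
E
```

```text
45
   ('grasp-16',)
   ('g+14',)
   ('re .55,.3',)
   ('re.6,.3',)
   ('lift',)
   ('pre',)
   ('fit',)
50
   ('grasp-16',)
   ('g+14',)
   ('re .55,.3',)
   ('re.6,.3',)
   ('lift',)
   ('pre', np.float64(10.1), [-13.6, 3.1, -48.2, -143.7, -13.3, -118.9])
   ('fit', np.float64(12.6), [-13.2, 5.8, -45.7, -145.4, -13.4, -117.5])
55
   ('grasp-16',)
   ('g+14',)
   ('re .55,.3',)
   ('re.6,.3',)
   ('lift',)
   ('pre', np.float64(1.2), [-19.3, 6.9, -57.1, -153.7, -30.7, -103.7])
   ('fit', np.float64(4.0), [-17.9, 9.3, -54.3, -155.5, -30.0, -103.0])
60
   ('grasp-16',)
   ('g+14',)
   ('re .55,.3',)
   ('re.6,.3',)
   ('lift',)
   ('pre',)
   ('fit',)
65
   ('grasp-16',)
   ('g+14',)
   ('re .55,.3',)
   ('re.6,.3',)
   ('lift',)
   ('pre',)
   ('fit',)
real	0m12.621s
user	0m12.812s
sys	0m0.235s
```

```bash
cat > aik.py <<'E'
import numpy as np
from kin2 import chain,PM,PP,LO,HI,R,wc
from scipy.optimize import brentq
d1,a2,d4,d6,o5=PP
def solve(Rt,pt,margin=0):
    M=Rt.as_matrix();z=M[:,2]
    def geo(ph,back):
        y5=np.cos(ph)*M[:,0]+np.sin(ph)*M[:,1];w=pt-d6*z-o5*y5
        j1=np.arctan2(w[1],w[0])+(np.pi if back else 0);r=np.hypot(w[0],w[1])*(-1 if back else 1);zz=w[2]-d1
        D=np.hypot(r,zz);s=(D*D-a2*a2-d4*d4)/(2*a2*d4)  # sin(j3'): forearm at 90deg when J3=0
        if abs(s)>1: return None
        j3=np.arcsin(s)  # J3 in +-90
        # elbow dir: a2*(sin j2,cos j2)+d4*(cos(j2-j3),-sin(j2-j3)) = (r,zz)
        b=np.arctan2(r,zz);X=d4*np.cos(j3);Y=a2+d4*np.sin(j3);j2=b-np.arctan2(X,Y)
        A3=R.from_euler('z',j1)*R.from_euler('y',j2-j3);return j1,j2,j3,A3,y5
    def g(ph,back):
        q=geo(ph,back);return np.nan if q is None else q[3].as_matrix()[:,0]@q[4]
    out=[]
    P=np.linspace(0,2*np.pi,181)
    for back in(0,1):
        G=[g(p,back) for p in P]
        for i in range(180):
            if not np.isfinite(G[i]*G[i+1]) or G[i]*G[i+1]>0: continue
            ph=brentq(g,P[i],P[i+1],args=(back,));j1,j2,j3,A3,y5=geo(ph,back)
            l=A3.inv().apply(y5);j4=-np.arctan2(l[2],l[1]);A4=A3*R.from_euler('x',-j4)
            l=A4.inv().apply(z);j5=np.arctan2(l[2],l[0]);A5=A4*R.from_euler('y',-j5)
            B=A5.inv()*Rt*(R.from_matrix(np.c_[[0,0,-1],[0,1,0],[1,0,0]])*R.from_euler('z',-90,degrees=True)).inv()
            q=np.degrees([j1,j2,j3,j4,j5,-B.as_euler('xyz')[0]]);q=(q+180)%360-180
            c=chain(q)
            if np.abs(c[1][:,PM]@PP-pt).max()>1e-4 or (c[0].inv()*Rt).magnitude()>1e-3: continue
            m=np.min(np.r_[q-LO,HI-q])
            if m>margin: out.append((round(m,1),np.round(q,1).tolist()))
    return sorted(out,reverse=True)
E
cat > scan.py <<'E'
from t import *
from aik import solve
E
time python3 - <<'E'
from scan import *
m=np.array([.48,.36,.03])
for th in(20,25,30,40,45,50,55,60,70):
    print(th)
    for nm,pt,az in [("grasp-16",m,-16),("g-16 nose",m-.04*h(-16),-16),("re .55,.3",np.array([.55,.3,.03]),-3.3),("re.6,.3",np.array([.6,.3,.03]),-3.3),("pre",slot+[0,0,.026]-.095*h(-3.3),-3.3),("fit",slot+[0,0,.026]-.065*h(-3.3),-3.3),("fit nose",slot+[0,0,.026]-.1*h(-3.3),-3.3)]:
      F,p=pose(pt,az,th,1);print("  ",nm,solve(F,p,1)[:3])
E
```

```text
20
   grasp-16 [(np.float64(8.6), [58.5, 22.0, -49.7, 57.7, -22.9, -39.1])]
   g-16 nose [(np.float64(6.8), [63.2, 20.9, -51.5, 56.3, -23.8, -42.5])]
   re .55,.3 [(np.float64(5.1), [36.0, 20.9, -53.2, 89.3, -12.5, -36.8])]
   re.6,.3 [(np.float64(10.3), [36.5, 23.8, -48.0, 78.7, -12.9, -26.5])]
   pre [(np.float64(6.3), [33.5, 4.4, -52.0, 35.1, -20.9, 21.7])]
   fit [(np.float64(10.1), [31.6, 7.1, -48.2, 32.8, -21.2, 25.7])]
   fit nose [(np.float64(5.7), [33.8, 3.9, -52.6, 35.4, -20.9, 21.0])]
25
   grasp-16 [(np.float64(4.7), [55.1, 21.8, -53.6, 76.6, -24.3, -54.7])]
   g-16 nose [(np.float64(3.2), [60.7, 20.9, -55.1, 73.1, -25.5, -56.8])]
   re .55,.3 []
   re.6,.3 []
   pre []
   fit []
   fit nose []
30
   grasp-16 [(np.float64(2.5), [53.4, 22.4, -55.8, 89.3, -27.9, -65.7])]
   g-16 nose [(np.float64(1.1), [59.5, 21.6, -57.2, 84.5, -29.1, -67.1])]
   re .55,.3 []
   re.6,.3 []
   pre []
   fit []
   fit nose []
40
   grasp-16 []
   g-16 nose []
   re .55,.3 []
   re.6,.3 []
   pre []
   fit []
   fit nose []
45
   grasp-16 []
   g-16 nose []
   re .55,.3 []
   re.6,.3 []
   pre []
   fit []
   fit nose []
50
   grasp-16 []
   g-16 nose []
   re .55,.3 []
   re.6,.3 []
   pre [(np.float64(10.1), [-13.6, 3.1, -48.2, -143.7, -13.3, -118.9])]
   fit [(np.float64(12.6), [-13.2, 5.8, -45.7, -145.4, -13.4, -117.5])]
   fit nose [(np.float64(9.7), [-13.6, 2.6, -48.5, -143.3, -13.3, -119.3])]
55
   grasp-16 []
   g-16 nose []
   re .55,.3 []
   re.6,.3 []
   pre [(np.float64(1.2), [-19.3, 6.9, -57.1, -153.7, -30.7, -103.7])]
   fit [(np.float64(4.0), [-17.9, 9.3, -54.3, -155.5, -30.0, -103.0])]
   fit nose []
60
   grasp-16 []
   g-16 nose []
   re .55,.3 []
   re.6,.3 []
   pre []
   fit []
   fit nose []
70
   grasp-16 []
   g-16 nose []
   re .55,.3 []
   re.6,.3 []
   pre []
   fit []
   fit nose []
real	0m5.792s
user	0m5.673s
sys	0m0.295s
```

```bash
time python3 - <<'E'
from scan import *
res=[]
for th in(48,51):
  for x in np.arange(.45,.76,.05):
    for y in np.arange(.15,.46,.05):
      for az in range(-30,76,15):
        F,p=pose(np.array([x,y,.03]),az,th,1);s=solve(F,p,3)
        if s: res.append((s[0][0],th,round(x,2),round(y,2),az,s[0][1]))
res.sort(key=lambda r:-r[0])
for r in res[:14]:print(r)
# slant limits at fit in branch A for th 20..24
for th in(21,22,23,24,46,48,52):
  for d in (.08,.1):
    F,p=pose(slot+[0,0,.026]-d*h(-3.3),-3.3,th,1);print(th,d,solve(F,p,1)[:2])
E
```

```text
(np.float64(34.9), 51, np.float64(0.5), np.float64(0.15), 75, [-6.4, 28.3, -22.7, -68.3, -55.8, -138.8])
(np.float64(33.7), 51, np.float64(0.5), np.float64(0.2), 75, [-1.2, 27.8, -23.4, -71.6, -52.7, -140.0])
(np.float64(32.2), 51, np.float64(0.5), np.float64(0.25), 75, [4.1, 27.4, -23.5, -74.9, -49.5, -141.4])
(np.float64(31.7), 51, np.float64(0.55), np.float64(0.15), 60, [-7.0, 27.1, -24.1, -77.6, -47.1, -142.0])
(np.float64(31.3), 51, np.float64(0.45), np.float64(0.4), 75, [20.5, 26.1, -25.9, -87.0, -39.3, -142.4])
(np.float64(31.1), 51, np.float64(0.5), np.float64(0.4), 60, [19.0, 26.0, -26.9, -99.8, -31.2, -139.9])
(np.float64(31.1), 51, np.float64(0.55), np.float64(0.2), 60, [-1.7, 26.7, -24.7, -81.2, -43.8, -142.6])
(np.float64(31.0), 51, np.float64(0.6), np.float64(0.25), 45, [3.8, 26.4, -25.3, -97.7, -31.1, -142.1])
(np.float64(30.9), 51, np.float64(0.6), np.float64(0.2), 45, [-1.2, 26.2, -25.5, -93.3, -34.2, -142.7])
(np.float64(30.8), 48, np.float64(0.5), np.float64(0.15), 75, [-3.9, 26.6, -22.9, -65.9, -53.0, -142.9])
(np.float64(30.8), 51, np.float64(0.45), np.float64(0.
[... 256 characters left out ...]
.2])
(np.float64(30.4), 51, np.float64(0.6), np.float64(0.15), 45, [-6.2, 26.3, -25.2, -88.9, -37.3, -143.3])
21 0.08 [(np.float64(6.1), [31.5, 5.4, -52.2, 39.1, -19.0, 19.5])]
21 0.1 [(np.float64(3.6), [32.8, 3.5, -54.6, 40.6, -18.9, 16.8])]
22 0.08 [(np.float64(3.9), [30.0, 5.0, -54.4, 45.3, -16.8, 14.6])]
22 0.1 [(np.float64(1.6), [31.1, 3.1, -56.7, 46.9, -16.9, 12.0])]
23 0.08 [(np.float64(1.7), [27.7, 4.6, -56.6, 53.1, -14.6, 8.9])]
23 0.1 []
24 0.08 []
24 0.1 []
46 0.08 []
46 0.1 []
48 0.08 []
48 0.1 []
52 0.08 [(np.float64(7.1), [-16.2, 5.7, -51.2, -150.3, -20.7, -110.1])]
52 0.1 [(np.float64(5.5), [-16.7, 3.9, -52.8, -148.8, -20.7, -111.1])]
real	0m44.843s
user	0m45.032s
sys	0m0.213s
```

```bash
python3 - <<'E'
from scan import *
F=frame(-16,0);p=(.475,.362,.22);print(solve(F,np.array(p)),solve(F,np.array([.475,.362,.011])),solve(frame(50,0),np.array([.475,.362,.011])))
go(F,p)
E
```

```text
[(np.float64(11.6), [56.0, 13.5, -10.1, 0.0, -66.4, -162.0])] [(np.float64(11.6), [56.0, 25.9, -23.3, 0.0, -40.8, -162.0])] [(np.float64(35.0), [56.0, 25.9, -23.3, 0.0, -40.8, -96.0])]
delta_pos [15.0, 320.9, 86.1] ang [-0.64, 34.97, 25.34] rows 6.652323042405308 5.028491816236665
```

apply_moves(deltas=[{"fingers": 87,"delta_pos": [15,321,86],"angular": [-0.6,35,25.3]},{"fingers": 87,"delta_pos": [15,321,86],"angular": [-0.6,35,25.3]},{"fingers": 87,"delta_pos": [15,321,86],"angular": [-0.6,35,25.3]},{"fingers": 87,"delta_pos": [15,321,86],"angular": [-0.6,35,25.3]},{"fingers": 87,"delta_pos": [15,321,86],"angular": [-0.6,35,25.3]},{"fingers": 87,"delta_pos": [15,321,86],"angular": [-0.6,35,25.3]},{"fingers": 87,"delta_pos": [15,321,86],"angular": [-0.6,35,25.3]},{"fingers": 87,"delta_pos": [15,321,86],"angular": [-0.6,35,25.3]},{"fingers": 87,"delta_pos": [15,321,86],"angular": [-0.6,35,25.3]}])

```text
clock: 3.2
tool_pos: [0.4765, 0.3622, 0.2191]
orientation: [-179.9, 0.1, 163.9]
force: [-0.1, -0.2, 0.7]
opening: 0.0868
gripper_force: 0.0
```

```bash
cat >> h.py <<'E'
def wonz(u,v,z,pose):
    O,d=wray(u,v,pose);return O+d*(z-O[2])/d[2]
E
python3 - <<'E'
from h import *
pose=tool();print(pose[1],ctrl.get_obs()["joint_pos"])
im=ctrl.snapshot("wrist")[:,:,::-1];cv2.imwrite("pics/w2raw.png",im)
m=cv2.inRange(cv2.cvtColor(im,cv2.COLOR_BGR2HSV),(105,150,30),(125,255,255))
cs,_=cv2.findContours(m,0,2)
for c in cs:
    if cv2.contourArea(c)>500:
        x,y,w,h=cv2.boundingRect(c);r=cv2.minAreaRect(c);print(x,y,w,h,cv2.contourArea(c))
        hull=cv2.approxPolyDP(c,4,True)[:,0]
        for q in hull: print(q,np.round(wonz(*q,.04,pose)[:2],4),np.round(wonz(*q,.095,pose)[:2],4))
E
```

```text
[0.47648064 0.36223528 0.21907538] [ 5.60078657e+01  1.36858382e+01 -1.00459518e+01  1.22356030e-01
 -6.62947958e+01 -1.62166674e+02]
269 136 30 135 2826.0
[295 136] [0.422 0.389] [0.4198 0.3877]
[270 137] [0.4158 0.364 ] [0.4146 0.3668]
[272 248] [0.5328 0.3313] [0.5125 0.3394]
[296 245] [0.5368 0.3579] [0.5158 0.3617]
[297 256] [0.5499 0.3554] [0.5268 0.3596]
[291 260] [0.5527 0.3476] [0.5292 0.3531]
[295 257] [0.5504 0.353 ] [0.5273 0.3575]
[298 265] [0.5609 0.3536] [0.5361 0.3581]
[271 266] [0.5536 0.3238] [0.53   0.3331]
[271 250] [0.5348 0.3295] [0.5142 0.3379]
[270 270] [0.5582 0.3212] [0.5337 0.331 ]
[298 269] [0.5658 0.3523] [0.5402 0.357 ]
88 116 91 88 3062.5
[103 116] [0.3308 0.1893] [0.3435 0.2206]
[ 88 132] [0.3404 0.163 ] [0.3515 0.1986]
[156 203] [0.4466 0.2203] [0.4404 0.2465]
[171 187] [0.4349 0.2444] [0.4306 0.2667]
[169 182] [0.4289 0.2441] [0.4256 0.2664]
[177 181] [0.4307 0.2535] [0.4271 0.2743]
[119 117] [0.34   0.2093] [0.3512 0.2373]
```

View pics/w2raw.png

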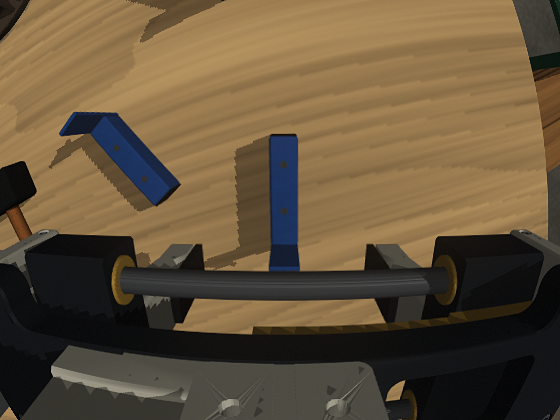

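The wrist view shows the wanted arm upright in the picture, nose at (283,136) and heel plate at (284,247)–(284,270). That puts tube_mid at (0.477,0.3605) with heading -15.4°. The decoy is at (125,160).

apply_moves(deltas=[{"fingers": 70,"delta_pos": [-13,-1.5,50],"angular": [0,0,-0.7]},{"fingers": 70,"delta_pos": [-13,-1.5,95],"angular": [0,0,-0.7]},{"fingers": 70,"delta_pos": [-13,-1.5,140],"angular": [0,0,-0.7]},{"fingers": 70,"delta_pos": [-13,-1.5,180],"angular": [0,0,-0.7]},{"fingers": 70,"delta_pos": [-13,-1.5,207],"angular": [0,0,-0.7]},{"fingers": 70,"delta_pos": [-13,-1.5,207],"angular": [0,0,-0.7]},{"fingers": 10,"delta_pos": [-13,-1.5,207],"angular": [0,0,-0.7]},{"fingers": 10,"delta_pos": [-13,-1.5,207],"angular": [0,0,-0.7]},{"fingers": 10,"delta_pos": [-13,-1.5,207],"angular": [0,0,-0.7]},{"fingers": 10,"delta_pos": [-13,-1.5,207],"angular": [0,0,-0.7]}])

```text
clock: 4.25
tool_pos: [0.4902, 0.3579, 0.015]
orientation: [179.8, 0.2, 164.6]
force: [-0.9, -1.5, 0.4]
opening: 0.0434
gripper_force: 0.0
```

apply_moves(deltas=[{"fingers": 10,"delta_pos": [0,0,0],"angular": [0,0,0]},{"fingers": 10,"delta_pos": [0,0,0],"angular": [0,0,0]},{"fingers": 10,"delta_pos": [0,0,0],"angular": [0,0,0]}])

```text
clock: 4.55
tool_pos: [0.4899, 0.3576, 0.014]
orientation: [179.9, 0.2, 164.6]
force: [-1.0, 0.8, 6.2]
opening: 0.0298
gripper_force: 30.0
```

```bash
python3 - <<'E'
from h import *
Q,t=tool();print(Q.inv().apply([.010,.042,.015])*1000, Q.as_matrix()[:,0])
E
```

```text
[  1.48343584  43.17823708 -14.91439776] [-0.96395709  0.26603642 -0.00336819]
```

apply_moves(deltas=[{"fingers": 10,"delta_pos": [0,0,-15],"angular": [0,0,0]},{"fingers": 10,"delta_pos": [1.5,43,-15],"angular": [0,0,-8]},{"fingers": 10,"delta_pos": [1.5,43,-15],"angular": [0,0,-16]},{"fingers": 10,"delta_pos": [1.5,43,-15],"angular": [0,0,-24]},{"fingers": 10,"delta_pos": [1.5,43,-15],"angular": [0,0,-32]},{"fingers": 10,"delta_pos": [1.5,43,-15],"angular": [0,0,-40]},{"fingers": 10,"delta_pos": [1.5,43,-15],"angular": [0,0,-48]},{"fingers": 10,"delta_pos": [1.5,43,-15],"angular": [0,0,-56]},{"fingers": 10,"delta_pos": [1.5,43,-15],"angular": [0,0,-64]},{"fingers": 10,"delta_pos": [1.5,43,-15],"angular": [0,0,-72]}])

```text
clock: 5.55
tool_pos: [0.4988, 0.3982, 0.0272]
orientation: [-179.9, -0.0, -123.1]
force: [1.0, 0.2, -3.5]
opening: 0.0301
gripper_force: 30.0
```

apply_moves(deltas=[{"fingers": 10,"delta_pos": [0,0,0],"angular": [0,0,-3]},{"fingers": 10,"delta_pos": [0,0,8],"angular": [0,0,-3]},{"fingers": 10,"delta_pos": [0,0,13],"angular": [0,0,-3]},{"fingers": 10,"delta_pos": [0,0,15],"angular": [0,0,-3]},{"fingers": 10,"delta_pos": [0,0,15],"angular": [0,0,-3]},{"fingers": 60,"delta_pos": [0,0,15],"angular": [0,0,-3]},{"fingers": 60,"delta_pos": [0,0,15],"angular": [0,0,-3]},{"fingers": 60,"delta_pos": [0,0,15],"angular": [0,0,-3]}])

```text
clock: 6.35
tool_pos: [0.4998, 0.3992, 0.0132]
orientation: [-179.9, 0.1, -120.5]
force: [0.0, -0.3, -0.0]
opening: 0.0484
gripper_force: 0.0
```

```bash
python3 - <<'E'
from scan import *
from h import *
Q,t=tool();M=Q.as_matrix();az=np.degrees(np.arctan2(-M[1,0],-M[0,0]));print(t,az)
mid=t[:2]-.0125*h(az)[:2];print("mid",mid)
mid=np.r_[mid,.03]
for th in (49,50,51):
  for off in(0,-.005,):
    F,p=pose(mid+off*h(az),az,th,1);print(th,off,p,solve(F,p))
    F,p=pose(mid+off*h(az),az,th,1,.11);print("  back",p,solve(F,p))
print(solve(Q,t+[0,0,.15]))
E
```

```text
[0.4998266  0.39915045 0.01323928] 59.521805854339796
mid [0.49348647 0.38837767]
49 0 [0.50075961 0.40073576 0.01753488] [(np.float64(28.4), [20.5, 24.3, -27.1, -96.0, -28.5, -145.2])]
  back [0.45865199 0.32918895 0.08970137] [(np.float64(9.8), [20.8, 10.5, -32.1, -79.8, -28.6, -163.8])]
49 -0.005 [0.49822355 0.39642665 0.01753488] [(np.float64(28.7), [20.0, 24.2, -27.6, -96.1, -28.9, -144.7])]
  back [0.45611593 0.32487984 0.08970137] [(np.float64(10.2), [20.3, 10.2, -32.5, -79.8, -29.0, -163.4])]
50 0 [0.50086884 0.40092136 0.01778704] [(np.float64(30.1), [19.0, 24.9, -27.7, -98.3, -30.2, -141.6])]
  back [0.45812881 0.3283     0.08849367] [(np.float64(14.2), [18.6, 11.1, -32.5, -82.6, -30.4, -159.5])]
50 -0.005 [0.49833279 0.39661225 0.01778704] [(np.float64(30.1), [18.5, 24.8, -28.2, -98.4, -30.5, -141.1])]
  back [0.45559276 0.32399089 0.08849367] [(np.float64(14.5), [18.1, 10.9, -32.9, -82.5, -30.8, -159.1])]
51 0 [0.50097583 0.40110314 0.01804291] [(np.float64(29.9), [17.6, 25.5, -28.4, -100.5, -31.9, -138.2])]
  back [0.45761641 0.32742936 0.08726816] [(np.float64(18.3), [16.5, 11.8, -33.0, -85.1, -32.2, -155.3])]
51 -0.005 [0.49843977 0.39679403 0.01804291] [(np.float64(29.5), [17.1, 25.4, -28.8, -100.5, -32.2, -137.8])]
  back [0.45508036 0.32312025 0.08726816] [(np.float64(18.7), [15.9, 11.6, -33.4, -85.0, -32.5, -155.0])]
[(np.float64(49.1), [56.1, 19.7, -9.2, 0.2, -60.9, -86.7])]
```

```bash
cat >> scan.py <<'E'
from scipy.spatial.transform import Slerp
def path(Fa,pa,Fb,pb,n=9):
    S=Slerp([0,1],R.concatenate([Fa,Fb]));pa,pb=np.array(pa),np.array(pb)
    for a in np.linspace(0,1,n):
        s=solve(S(a),pa*(1-a)+pb*a,.5);print("  %.2f"%a,[(m,q) for m,q in s[:3]])
E
python3 - <<'E'
from scan import *
Q,t=tool();az=59.5;mid=np.array([.4935,.3884,.03])
for up in(0,1):
    F,p=pose(mid,az,50,up,.11);print("up",up,"angle",(Q.inv()*F).magnitude()*57.3);path(Q,t+[0,0,.17],F,p+[0,0,.03])
E
```

```text
up 0 angle 49.88019073774159
  0.00 [(np.float64(50.5), [56.1, 18.8, -7.7, 0.2, -63.3, -86.7])]
  0.12 [(np.float64(43.8), [55.8, 15.0, -14.4, -0.3, -54.2, -86.1])]
  0.25 [(np.float64(37.3), [55.4, 11.6, -20.9, -1.1, -44.9, -85.2])]
  0.38 [(np.float64(31.1), [55.0, 8.6, -27.1, -2.4, -35.5, -83.8])]
  0.50 [(np.float64(25.5), [54.4, 6.2, -32.8, -4.8, -26.2, -81.0])]
  0.62 [(np.float64(17.6), [53.3, 4.5, -36.9, -10.4, -17.7, -74.7])]
  0.75 [(np.float64(13.6), [49.7, 4.0, -36.6, -25.7, -13.7, -57.1])]
  0.88 [(np.float64(18.3), [38.4, 4.6, -32.2, -52.3, -18.4, -23.6])]
  1.00 [(np.float64(26.4), [22.8, 6.8, -31.8, -75.5, -28.2, 9.3])]
up 1 angle 179.93134182651087
  0.00 [(np.float64(50.5), [56.1, 18.8, -7.7, 0.2, -63.3, -86.7])]
  0.12 [(np.float64(39.8), [61.7, 15.8, -18.5, 11.6, -54.7, -78.4])]
  0.25 [(np.float64(26.1), [65.7, 12.1, -32.1, 26.6, -44.0, -74.0])]
  0.38 [(np.float64(10.5), [64.4, 8.0, -47.8, 51.2, -31.7, -76.2])]
  0.50 []
  0.62 []
  0.75 []
  0.88 [(np.float64(3.2), [43.3, 3.2, -36.3, -61.5, -3.3, 141.6])]
  1.00 [(np.float64(2.9), [22.8, 6.8, -31.8, -75.5, -28.2, -170.7])]
```

```bash
python3 - <<'E'
from scan import *
Q,t=tool();az=59.5;mid=np.array([.4935,.3884,.03])
F,p=pose(mid,az,50,0,.11);go(F,p+[0,0,.03])
path(F,p+[0,0,.03],*pose(mid,az,50,0,0),4)
E
```

```text
delta_pos [82.0, -0.2, -105.4] ang [-0.13, -49.88, 0.08] rows 2.670781677857793 5.8063465383063075
  0.00 [(np.float64(26.4), [22.8, 6.8, -31.8, -75.5, -28.2, 9.3])]
  0.33 [(np.float64(27.8), [21.2, 13.0, -30.5, -83.6, -28.6, 19.6])]
  0.67 [(np.float64(29.1), [19.9, 19.0, -29.1, -91.2, -29.2, 29.4])]
  1.00 [(np.float64(30.1), [19.0, 24.9, -27.7, -98.3, -30.2, 38.4])]
```

apply_moves(deltas=[{"fingers": 70,"delta_pos": [0,0,-40],"angular": [0,0,0]},{"fingers": 70,"delta_pos": [0,0,-85],"angular": [0,0,0]},{"fingers": 70,"delta_pos": [0,0,-130],"angular": [0,0,0]},{"fingers": 70,"delta_pos": [0,0,-170],"angular": [0,0,0]},{"fingers": 70,"delta_pos": [20,0,-155],"angular": [0,-8,0]},{"fingers": 70,"delta_pos": [35,0,-140],"angular": [0,-16,0]},{"fingers": 70,"delta_pos": [50,0,-130],"angular": [0,-24,0]},{"fingers": 70,"delta_pos": [60,0,-120],"angular": [0,-31,0]},{"fingers": 70,"delta_pos": [70,0,-112],"angular": [0,-37,0]},{"fingers": 70,"delta_pos": [76,0,-108],"angular": [0,-42,0]}])

```text
clock: 7.35
tool_pos: [0.4604, 0.3299, 0.1201]
orientation: [179.6, 37.5, -120.6]
force: [1.2, -1.1, -0.3]
opening: 0.07
gripper_force: 0.0
```

apply_moves(deltas=[{"fingers": 70,"delta_pos": [6,0,3],"angular": [0,-4,0]},{"fingers": 70,"delta_pos": [6,0,3],"angular": [0,-8,0]},{"fingers": 70,"delta_pos": [6,0,3],"angular": [0,-8,0]},{"fingers": 70,"delta_pos": [6,0,3],"angular": [0,-8,0]}])

```text
clock: 7.75
tool_pos: [0.4617, 0.328, 0.1149]
orientation: [179.5, 45.5, -120.8]
force: [1.2, -1.3, -0.7]
opening: 0.0701
gripper_force: 0.0
```

```bash
python3 - <<'E'
from scan import *
Q,t=tool();az=59.5;mid=np.array([.4935,.3884,.03])
print(t,ctrl.get_obs()["joint_pos"].round(1),ctrl.get_obs()["orientation"])
F,p=pose(mid,az,50,0,.0);go(F,p)
im=ctrl.snapshot("wrist")[:,:,::-1];cv2.imwrite("pics/w3raw.png",im)
m=cv2.inRange(cv2.cvtColor(im,cv2.COLOR_BGR2HSV),(105,150,30),(125,255,255))
cs,_=cv2.findContours(m,0,2)
for c in cs:
    if cv2.contourArea(c)>500:
        for q in cv2.approxPolyDP(c,4,True)[:,0]: print(q,np.round(wonz(*q,.04,(Q,t))[:2],4),np.round(wonz(*q,.095,(Q,t))[:2],4))
E
```

```text
[0.46165232 0.32796151 0.11488051] [ 31.2   6.1 -31.4 -62.8 -22.6  -8.6] [ 179.53274212   45.51803339 -120.81207449]
delta_pos [11.3, 2.6, 127.1] ang [0.24, -4.48, -0.23] rows 2.5528416341330753 0.5230574784222837
[310 155] [0.4479 0.3395] [0.4201 0.2779]
[268 156] [0.4721 0.3262] [0.4345 0.27  ]
[272 217] [0.5149 0.3989] [0.46   0.3133]
[301 234] [0.5094 0.4429] [0.4567 0.3395]
[301 265] [0.5507 0.5214] [0.4813 0.3861]
[297 268] [0.5601 0.5285] [0.4869 0.3904]
[293 258] [0.5475 0.4954] [0.4793 0.3707]
[294 267] [0.5615 0.5232] [0.4877 0.3872]
[289 260] [0.5546 0.4986] [0.4836 0.3726]
[282 269] [0.578  0.5218] [0.4975 0.3864]
[302 270] [0.5584 0.5387] [0.4858 0.3965]
[181   7] [0.4471 0.2158] [0.4196 0.2043]
[216  21] [0.4391 0.2311] [0.4149 0.2135]
[211  11] [0.4377 0.2256] [0.414  0.2102]
[226  17] [0.4341 0.232 ] [0.4119 0.214 ]
[225  10] [0.4323 0.2289] [0.4108 0.2121]
[228  15] [0.4328 0.2317] [0.4111 0.2138]
[247   1] [0.4218 0.2306] [0.4046 0.2131]
[184   0] [0.4437 0.2139] [0.4176 0.2032]
```

View pics/w3raw.png

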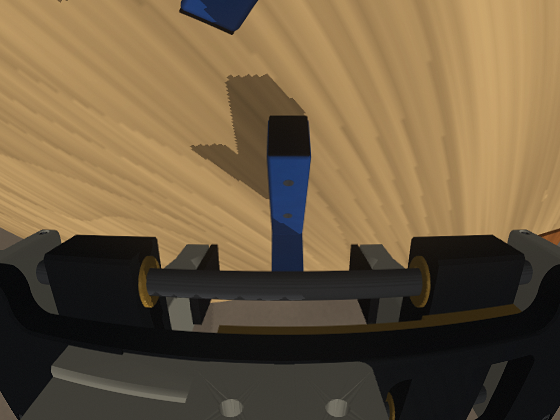

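The view shows the arm centred between the fingers: nose top edge (268–310,155), its plate behind the bar, in line with the tool. Go in and grasp.

apply_moves(deltas=[{"fingers": 70,"delta_pos": [11,2,20],"angular": [0,-4.5,0]},{"fingers": 70,"delta_pos": [11,2,50],"angular": [0,-4.5,0]},{"fingers": 70,"delta_pos": [11,2,80],"angular": [0,-4.5,0]},{"fingers": 70,"delta_pos": [11,2,105],"angular": [0,-4.5,0]},{"fingers": 70,"delta_pos": [11,2,122],"angular": [0,-4.5,0]},{"fingers": 70,"delta_pos": [11,2,127],"angular": [0,-4.5,0]},{"fingers": 70,"delta_pos": [11,2,127],"angular": [0,-4.5,0]},{"fingers": 70,"delta_pos": [11,2,127],"angular": [0,-4.5,0]}])

```text
clock: 8.6
tool_pos: [0.4997, 0.401, 0.0183]
orientation: [179.5, 49.9, -120.6]
force: [-0.6, 0.4, 0.7]
opening: 0.0696
gripper_force: 0.0
```

apply_moves(deltas=[{"fingers": 10,"delta_pos": [0,0,0],"angular": [0,0,0]},{"fingers": 10,"delta_pos": [0,0,0],"angular": [0,0,0]},{"fingers": 10,"delta_pos": [0,0,0],"angular": [0,0,0]},{"fingers": 10,"delta_pos": [0,0,0],"angular": [0,0,0]},{"fingers": 10,"delta_pos": [0,0,0],"angular": [0,0,0]},{"fingers": 10,"delta_pos": [0,0,0],"angular": [0,0,0]},{"fingers": 10,"delta_pos": [0,0,0],"angular": [0,0,0]}])

```text
clock: 9.3
tool_pos: [0.5003, 0.4011, 0.0179]
orientation: [179.5, 49.9, -120.7]
force: [-0.3, -1.5, 2.1]
opening: 0.0298
gripper_force: 30.0
```

```bash
python3 - <<'E'
from scan import *
Q,t=tool();M=Q.as_matrix();print(t,ctrl.get_obs()["orientation"],ctrl.get_obs()["opening"])
# arm-in-tool: heel position estimate: along heading
az=np.degrees(np.arctan2(M[1,2],M[0,2]));print("az",az)
g=t-.019*M[:,2];print("grasp",g)
mid=np.array([.4925,.3867]);off=(g[:2]-mid)@h(az)[:2];print("grasp minus mid along",off)
al=-3.3
tcp=lambda dx,dz:slot+[0,0,dz]+(-.065+off-dx)*h(al)+[0,0,g[2]-.025]+.019*frame(al,50).as_matrix()[:,2]
P=[(Q,t),(Q,t+[0,0,.13]),(frame(30,50),np.array([.52,.27,.15])),(frame(al,50),tcp(.06,.021)+[0,.03,0]),(frame(al,50),tcp(.03,.021)),(frame(al,50),tcp(0,.021))]
for a,b in zip(P,P[1:]): print(b[1]);path(*a,*b,4)
E
```

```text
[0.50028537 0.40109145 0.01790041] [ 179.50594992   49.88905616 -120.69187282] 0.02981178160196168
az 59.9541031818708
grasp [0.49300952 0.38851258 0.03014108]
grasp minus mid along 0.0018241287767284614
[0.50028537 0.40109145 0.14790041]
  0.00 [(np.float64(30.1), [19.3, 24.9, -27.5, -97.5, -30.2, 37.3])]
  0.33 [(np.float64(26.6), [24.1, 18.8, -26.2, -87.8, -26.7, 22.2])]
  0.67 [(np.float64(23.4), [29.4, 13.4, -25.4, -77.0, -23.5, 6.2])]
  1.00 [(np.float64(20.7), [35.1, 8.5, -25.3, -65.1, -20.8, -10.2])]
[0.52 0.27 0.15]
  0.00 [(np.float64(20.7), [35.1, 8.5, -25.3, -65.1, -20.8, -10.2])]
  0.33 [(np.float64(9.7), [38.9, 5.3, -30.4, -60.1, -9.8, -23.3])]
  0.67 []
  1.00 []
[0.52455909 0.11025266 0.12392812]
  0.00 []
  0.33 []
  0.67 []
  1.00 [(np.float64(2.1), [-12.9, 1.9, -56.2, -156.9, -19.1, 74.3])]
[0.55450934 0.07852574 0.12392812]
  0.00 [(np.float64(2.1), [-12.9, 1.9, -56.2, -156.9, -19.1, 74.3])]
  0.33 [(np.float64(4.7), [-13.5, 2.3, -53.6, -152.7, -17.2, 70.4])]
  0.67 [(np.float64(7.4), [-13.7, 2.7, -50.8, -148.4, -15.3, 66.0])]
  1.00 [(np.float64(10.3), [-13.5, 3.2, -48.0, -143.7, -13.3, 61.1])]
[0.5844596  0.07679882 0.12392812]
  0.00 [(np.float64(10.3), [-13.5, 3.2, -48.0, -143.7, -13.3, 61.1])]
  0.33 [(np.float64(11.1), [-13.4, 4.2, -47.2, -144.4, -13.4, 61.7])]
  0.67 [(np.float64(11.9), [-13.3, 5.1, -46.4, -145.0, -13.4, 62.1])]
  1.00 [(np.float64(12.8), [-13.1, 6.0, -45.5, -145.4, -13.3, 62.5])]
```

```bash
cat > jp.py <<'E'
from scan import *
def fkq(q):
    T,c=chain(q);return T,c[:,PM]@PP
# arm in tool at grasp: points in tool frame from grasp geometry
def armpts(T0,t0,az,mid):
    hh=h(az);l=np.array([-hh[1],hh[0],0]);c=lambda x,z:mid+x*hh+[0,0,z]
    P={"nose_bot":c(-.06,-.02),"heel_bot":c(.065,-.02),"plate_top":c(.065,.075),"heel":c(.065,.005),"hooktip":c(.076,-.012)}
    return {k:T0.inv().apply(v-t0) for k,v in P.items()}
E
python3 - <<'E'
from jp import *
Q,t=tool();az=59.95;off=.0018
g=t-.019*Q.as_matrix()[:,2];mid=g-off*h(az);mid[2]=.02
A=armpts(Q,t,az,mid);np.save("arm.npy",np.array([A[k] for k in A]));print({k:np.round(v,4).tolist() for k,v in A.items()})
q0=np.array(ctrl.get_obs()["joint_pos"])
al=-3.3;F=frame(al,50)*R.from_euler('z',0)
q1=np.array([-13.5,3.2,-48.0,-143.7,-13.3,61.1]);ql=solve(Q,t+[0,0,.08])[0][1]
for qa,qb in((ql,q1),):
  for s in np.linspace(0,1,11):
    q=np.array(qa)*(1-s)+np.array(qb)*s;T,p=fkq(q);z=T.as_matrix()[:,2]
    print("%.1f"%s,p.round(3),"az %.0f th %.0f"%(np.degrees(np.arctan2(z[1],z[0])),np.degrees(np.arccos(-z[2]))),{k:(p+T.apply(v)).round(3).tolist() for k,v in A.items() if k in("heel_bot","nose_bot","plate_top")},"wc",wc(q)[1],wc(q)[2])
E
```

```text
{'nose_bot': [0.0629, -0.0005, -0.0468], 'heel_bot': [-0.0177, 0.0001, 0.0488], 'plate_top': [-0.0903, 0.0007, -0.0124], 'heel': [-0.0368, 0.0003, 0.0326], 'hooktip': [-0.0309, 0.0002, 0.052]}
0.0 [0.499 0.401 0.097] az 60 th 50 {'nose_bot': [0.461, 0.335, 0.08], 'heel_bot': [0.524, 0.443, 0.079], 'plate_top': [0.524, 0.443, 0.174]} wc [0.44 0.24 0.49] [0.36 0.15 0.34]
0.1 [0.508 0.374 0.1  ] az 54 th 51 {'nose_bot': [0.464, 0.313, 0.08], 'heel_bot': [0.537, 0.414, 0.083], 'plate_top': [0.536, 0.412, 0.178]} wc [0.44 0.2  0.48] [0.34 0.13 0.34]
0.2 [0.517 0.346 0.103] az 48 th 52 {'nose_bot': [0.467, 0.29, 0.082], 'heel_bot': [0.55, 0.383, 0.087], 'plate_top': [0.548, 0.38, 0.182]} wc [0.44 0.16 0.48] [0.32 0.12 0.33]
0.3 [0.526 0.317 0.106] az 42 th 53 {'nose_bot': [0.47, 0.267, 0.084], 'heel_bot': [0.563, 0.35, 0.091], 'plate_top': [0.56, 0.347, 0.186]} wc [0.43 0.12 0.47] [0.3  0.11 0.33]
0.4 [0.535 0.287 0.11 ] az 36 th 53 {'nose_bot': [0.473, 0.243, 0.087], 'heel_bot': [0.575, 0.316, 0.095], 'plate_top': [0.571, 0.312, 0.19]} wc [0.43 0.09 0.47] [0.29 0.11 0.34]
0.5 [0.542 0.256
[... 366 characters left out ...]
z 16 th 53 {'nose_bot': [0.481, 0.167, 0.097], 'heel_bot': [0.601, 0.202, 0.104], 'plate_top': [0.596, 0.201, 0.199]} wc [ 0.38 -0.01  0.45] [0.26 0.1  0.35]
0.8 [0.557 0.153 0.121] az 10 th 52 {'nose_bot': [0.482, 0.14, 0.1], 'heel_bot': [0.605, 0.161, 0.105], 'plate_top': [0.601, 0.161, 0.2]} wc [ 0.36 -0.03  0.45] [0.26 0.1  0.35]
0.9 [0.557 0.116 0.123] az 3 th 51 {'nose_bot': [0.481, 0.112, 0.103], 'heel_bot': [0.606, 0.119, 0.106], 'plate_top': [0.604, 0.119, 0.201]} wc [ 0.34 -0.06  0.44] [0.26 0.1  0.36]
1.0 [0.554 0.079 0.124] az -3 th 50 {'nose_bot': [0.478, 0.083, 0.106], 'heel_bot': [0.603, 0.076, 0.106], 'plate_top': [0.603, 0.077, 0.201]} wc [ 0.32 -0.08  0.44] [0.27 0.1  0.37]
```

apply_moves(deltas=[{"fingers": 10,"delta_pos": [-8,0,-6],"angular": [0,0,0]},{"fingers": 10,"delta_pos": [-23,0,-19],"angular": [0,0,0]},{"fingers": 10,"delta_pos": [-38,0,-32],"angular": [0,0,0]},{"fingers": 10,"delta_pos": [-54,0,-45],"angular": [0,0,0]},{"fingers": 10,"delta_pos": [-61,0,-51],"angular": [0,0,0]},{"fingers": 10,"delta_pos": [-61,0,-51],"angular": [0,0,0]}])

```text
clock: 9.9
tool_pos: [0.5002, 0.4017, 0.0984]
orientation: [179.6, 49.9, -120.5]
force: [-0.9, 0.9, -4.1]
opening: 0.0301
gripper_force: 30.0
```

```bash
cat >> jp.py <<'E'
def rows(qa,qb,ss,s0):
    f=lambda s:fkq(np.array(qa)*(1-s)+np.array(qb)*s)
    T0,p0=f(s0)
    for s in ss:
        T,p=f(s);print(np.round(T0.inv().apply(p-p0)*1000,0).tolist(),np.round((T0.inv()*T).as_rotvec(degrees=True),1).tolist())
E
python3 - <<'E'
from jp import *
o=ctrl.get_obs();print(o["force"],o["opening"],o["tool_pos"])
qa=o["joint_pos"];q1=[-13.5,3.2,-48.0,-143.7,-13.3,61.1];np.save("qa.npy",qa)
rows(qa,q1,np.linspace(.05,.5,10),0);print();rows(qa,q1,np.linspace(.55,.9,8),.5)
E
```

```text
[-0.93959476  0.86595063 -4.09940813] 0.03007454463675861 [0.50022853 0.40167763 0.09842932]
[5.0, -11.0, -8.0] [2.2, -0.7, 1.9]
[10.0, -21.0, -16.0] [4.4, -1.3, 3.9]
[16.0, -32.0, -25.0] [6.8, -1.9, 5.8]
[21.0, -43.0, -33.0] [9.1, -2.4, 7.7]
[26.0, -54.0, -42.0] [11.6, -2.8, 9.6]
[32.0, -65.0, -51.0] [14.0, -3.2, 11.5]
[37.0, -77.0, -61.0] [16.5, -3.4, 13.5]
[43.0, -88.0, -70.0] [19.0, -3.6, 15.4]
[49.0, -99.0, -80.0] [21.6, -3.7, 17.3]
[55.0, -110.0, -90.0] [24.1, -3.8, 19.3]

[2.0, -16.0, -5.0] [2.6, 0.0, 1.9]
[3.0, -32.0, -10.0] [5.2, 0.1, 3.8]
[6.0, -48.0, -16.0] [7.8, 0.3, 5.7]
[8.0, -64.0, -22.0] [10.5, 0.5, 7.6]
[12.0, -81.0, -29.0] [13.1, 0.8, 9.5]
[15.0, -97.0, -35.0] [15.6, 1.2, 11.5]
[19.0, -113.0, -43.0] [18.2, 1.6, 13.4]
[24.0, -129.0, -51.0] [20.7, 2.1, 15.4]
```

apply_moves(deltas=[{"fingers": 10,"delta_pos": [5,-11,-8],"angular": [2.2,-0.7,1.9]},{"fingers": 10,"delta_pos": [10,-21,-16],"angular": [4.4,-1.3,3.9]},{"fingers": 10,"delta_pos": [16,-32,-25],"angular": [6.8,-1.9,5.8]},{"fingers": 10,"delta_pos": [21,-43,-33],"angular": [9.1,-2.4,7.7]},{"fingers": 10,"delta_pos": [26,-54,-42],"angular": [11.6,-2.8,9.6]},{"fingers": 10,"delta_pos": [32,-65,-51],"angular": [14.0,-3.2,11.5]},{"fingers": 10,"delta_pos": [37,-77,-61],"angular": [16.5,-3.4,13.5]},{"fingers": 10,"delta_pos": [43,-88,-70],"angular": [19.0,-3.6,15.4]},{"fingers": 10,"delta_pos": [49,-99,-80],"angular": [21.6,-3.7,17.3]},{"fingers": 10,"delta_pos": [55,-110,-90],"angular": [24.1,-3.8,19.3]}])

```text
clock: 10.9
tool_pos: [0.5424, 0.2542, 0.1106]
orientation: [179.1, 53.3, -152.1]
force: [-0.6, 0.2, -4.3]
opening: 0.03
gripper_force: 30.0
```

apply_moves(deltas=[{"fingers": 10,"delta_pos": [2,-16,-5],"angular": [2.6,0,1.9]},{"fingers": 10,"delta_pos": [3,-32,-10],"angular": [5.2,0.1,3.8]},{"fingers": 10,"delta_pos": [6,-48,-16],"angular": [7.8,0.3,5.7]},{"fingers": 10,"delta_pos": [8,-64,-22],"angular": [10.5,0.5,7.6]},{"fingers": 10,"delta_pos": [12,-81,-29],"angular": [13.1,0.8,9.5]},{"fingers": 10,"delta_pos": [15,-97,-35],"angular": [15.6,1.2,11.5]},{"fingers": 10,"delta_pos": [19,-113,-43],"angular": [18.2,1.6,13.4]},{"fingers": 10,"delta_pos": [19,-113,-43],"angular": [18.2,1.6,13.4]},{"fingers": 10,"delta_pos": [19,-113,-43],"angular": [18.2,1.6,13.4]}])

```text
clock: 11.8
tool_pos: [0.5568, 0.1338, 0.1205]
orientation: [179.8, 51.6, -174.0]
force: [-0.7, -0.4, -3.6]
opening: 0.0301
gripper_force: 30.0
```

```bash
python3 - <<'E'
from jp import *
o=ctrl.get_obs();print(o["force"],o["opening"],o["tool_pos"],o["orientation"],o["joint_pos"].round(1))
np.save("pose4.npy",np.r_[o["tool_pos"],o["orientation"]])
im=ctrl.snapshot("wrist")[:,:,::-1];cv2.imwrite("pics/w4raw.png",im)
sd=ctrl.snapshot("side")[:,:,::-1];cv2.imwrite("pics/s4raw.png",sd)
a=cv2.resize(im[0:300,100:500],(800,600),interpolation=cv2.INTER_CUBIC)
cv2.imwrite("pics/w4.png",a)
E
```

```text
[-0.68568924 -0.39676713 -3.64350694] 0.030133744929869578 [0.55678884 0.13383011 0.12048903] [ 179.75593979   51.62904504 -174.00844657] [  -7.5    5.1  -44.9 -134.5  -15.2   54. ]
```

View pics/w4.png

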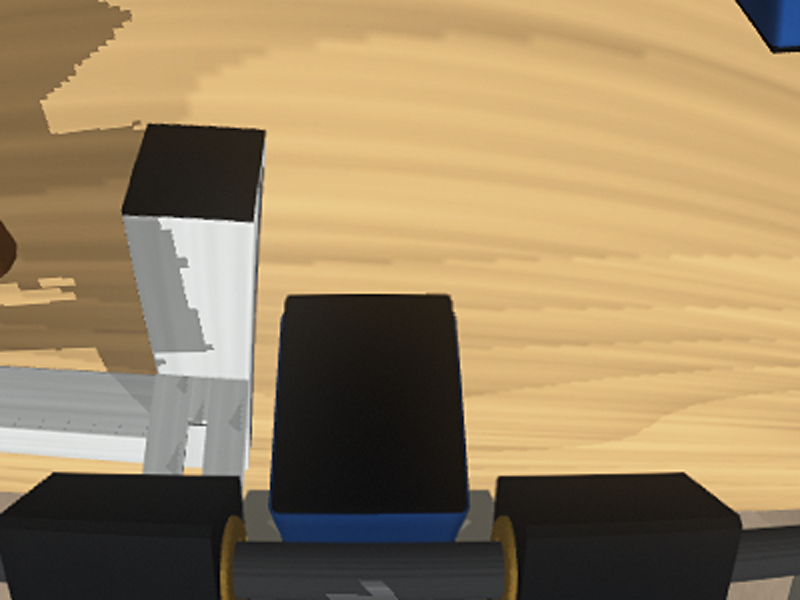

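The view shows the nose (black end, bottom edge y=295 and top edge y=513, x 271–467) square and centred in the grip. The bare foot's front top edge runs from (122,215) to (255,221), and the upright's face foot from (152,376) to (248,380).

```bash
cat >> h.py <<'E'
def wproj(P,pose):
    p=ctrl.camera_params("wrist");M=np.array(p["mount"]);Q,t=pose
    c=M[:3,:3].T@(Q.inv().apply(np.array(P)-t)-M[:3,3]);n=np.hypot(c[0],c[1]);th=np.arctan2(n,-c[2])
    return np.array([p["cx"]+p["fx"]*th*c[0]/n,p["cy"]-p["fx"]*th*c[1]/n])
E
python3 - <<'E'
from jp import *
v=np.load("pose4.npy");Q=R.from_euler('xyz',v[3:],degrees=True);t=v[:3];pose=(Q,t)
c=lambda x,y:(100+(x+.5)/2-.5,(y+.5)/2-.5)
for n,x,y in[("foot R(-y)",122,215),("foot L(+y)",255,221),("face -y",152,376),("face +y",248,380)]: print(n,wonz(*c(x,y),.04,pose).round(4))
A=np.load("arm.npy")
nb=A[0];ntop=nb+(A[2]-A[1])*40/95
for n,p in(("nb",nb),("nt",ntop)):
    for s in(-.015,.015): print(n,s,((wproj(t+Q.apply(p+[0,s,0]),pose)-[100,0])*2).round(1))
M=Q.as_matrix();print("az",np.degrees(np.arctan2(M[1,2],M[0,2])),"th",np.degrees(np.arccos(-M[2,2])))
print("heel",t+Q.apply(A[3]))
# effect of arm sliding 1mm along heading
E
```

```text
foot R(-y) [0.531 0.059 0.04 ]
foot L(+y) [0.5331 0.0982 0.04  ]
face -y [0.6338 0.0494 0.04  ]
face +y [0.6344 0.0909 0.04  ]
nb -0.015 [282.3 296.3]
nb 0.015 [456.5 296.2]
nt -0.015 [268.2 522.4]
nt 0.015 [474.7 522. ]
az 6.302850268386664 th 51.629456599597916
heel [0.60491137 0.13928475 0.12906174]
```

```bash
python3 - <<'E'
from jp import *
Q,t=tool();A=np.load("arm.npy")
F=frame(-3.3,50)
# keep arm upright: tool->arm fixed; grasp slant was 49.9
heel=np.array([.6325,.073,.127])-.030*h(-3.3)
p=heel-F.apply(A[3]);print(p,solve(F,p)[:1]);go(F,p);path(Q,t,F,p,4)
E
```

```text
[0.55396107 0.07726543 0.11980843] [(np.float64(9.3), [-14.5, 3.9, -49.0, -145.0, -15.0, 63.2])]
delta_pos [6.7, -56.5, -6.8] ang [7.51, 1.68, 5.92] rows 1.1467884811052191 1.130099490819411
  0.00 [(np.float64(13.4), [-7.4, 5.1, -44.8, -134.5, -15.2, 54.0])]
  0.33 [(np.float64(12.2), [-9.7, 4.6, -46.1, -137.7, -14.9, 56.6])]
  0.67 [(np.float64(10.8), [-12.0, 4.2, -47.5, -141.1, -14.8, 59.7])]
  1.00 [(np.float64(9.3), [-14.5, 3.9, -49.0, -145.0, -15.0, 63.2])]
```

apply_moves(deltas=[{"fingers": 10,"delta_pos": [2.2,-19,-2.3],"angular": [2.5,0.6,2]},{"fingers": 10,"delta_pos": [4.5,-38,-4.5],"angular": [5,1.1,4]},{"fingers": 10,"delta_pos": [6.7,-56.5,-6.8],"angular": [7.5,1.7,5.9]},{"fingers": 10,"delta_pos": [6.7,-56.5,-6.8],"angular": [7.5,1.7,5.9]},{"fingers": 10,"delta_pos": [6.7,-56.5,-6.8],"angular": [7.5,1.7,5.9]}])

```text
clock: 12.4
tool_pos: [0.554, 0.0775, 0.1203]
orientation: [180.0, 50.0, 176.7]
force: [-1.2, 0.6, -4.7]
opening: 0.0299
gripper_force: 30.0
```

```bash
python3 - <<'E'
from jp import *
o=ctrl.get_obs();print(o["force"],o["tool_pos"],o["orientation"],o["joint_pos"].round(1))
np.save("pose5.npy",np.r_[o["tool_pos"],o["orientation"]])
im=ctrl.snapshot("wrist")[:,:,::-1];cv2.imwrite("pics/w5raw.png",im)
sd=ctrl.snapshot("side")[:,:,::-1];cv2.imwrite("pics/s5raw.png",sd)
a=cv2.resize(im[0:270,180:380],(444,600),interpolation=cv2.INTER_CUBIC)
b=cv2.resize(sd[140:260,170:241],(355,600),interpolation=cv2.INTER_CUBIC)
cv2.imwrite("pics/w5.png",np.hstack([a,b]))
E
```

```text
[-1.1697299   0.56627704 -4.72104985] [0.5540386  0.07748146 0.12030226] [179.98904149  50.03776867 176.72800545] [ -14.4    3.9  -48.9 -144.8  -14.9   62.9]
```

View pics/w5.png

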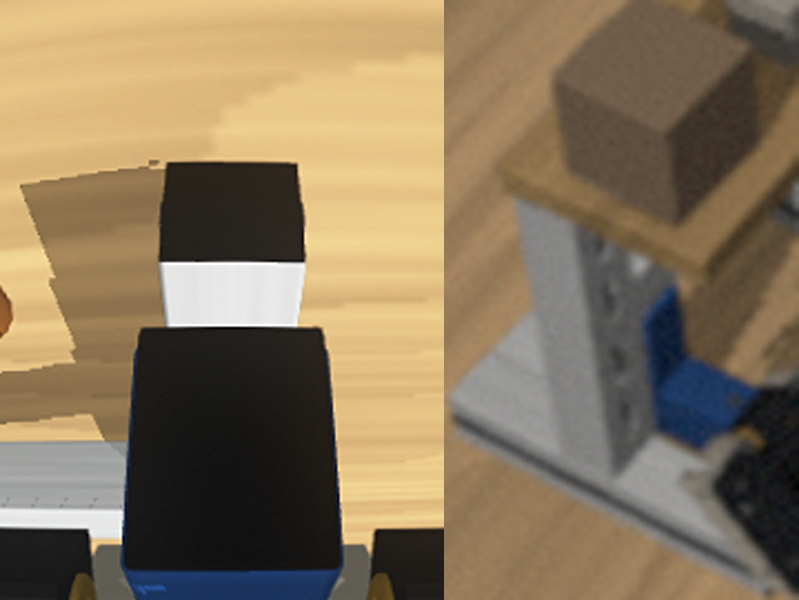

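The wrist crop shows the nose centre at x=232 and the foot centre at x=232.5 at both ends. The arm is therefore lined up sideways and square. The side crop shows the plate standing just off the slotted face, slots at (608,290), (617,355) and (628,415). A profile along the slot column will check the height.

```bash
python3 - <<'E'
from jp import *
p=ctrl.camera_params("side");T=np.linalg.inv(np.array(p["cam_to_world"]))
def pr(P):
    c=T[:3,:3]@P+T[:3,3];return p["cx"]+p["fx"]*c[0]/-c[2],p["cy"]-p["fy"]*c[1]/-c[2]
g=cv2.cvtColor(cv2.imread("pics/side0.png"),cv2.COLOR_BGR2GRAY).astype(np.float32)
zs=np.arange(.045,.235,.004)
for dy in(0,.003):
  L=[]
  for z in zs:
    u,v=pr(np.array([.633,.073+dy,z]));L.append(float(cv2.remap(g,np.float32([[u]]),np.float32([[v]]),1)[0,0]))
  print(dy,[(round(float(z),3),int(i)) for z,i in zip(zs,L)])
# face bottom corners & mate check via edges
print(pr(np.array([.633,.073,.04])),pr(np.array([.633,.073,.27])))
E
```

```text
0 [(0.045, 101), (0.049, 85), (0.053, 77), (0.057, 79), (0.061, 77), (0.065, 77), (0.069, 80), (0.073, 80), (0.077, 74), (0.081, 65), (0.085, 60), (0.089, 59), (0.093, 62), (0.097, 67), (0.101, 68), (0.105, 71), (0.109, 81), (0.113, 84), (0.117, 75), (0.121, 60), (0.125, 53), (0.129, 53), (0.133, 55), (0.137, 58), (0.141, 65), (0.145, 72), (0.149, 76), (0.153, 75), (0.157, 73), (0.161, 80), (0.165, 81), (0.169, 73), (0.173, 64), (0.177, 57), (0.181, 59), (0.185, 72), (0.189, 76), (0.193, 74), (0.197, 75), (0.201, 76), (0.205, 71), (0.209, 81), (0.213, 90), (0.217, 87), (0.221, 73), (0.225, 67), (0.229, 69), (0.233, 76)]
0.003 [(0.045, 101), (0.049, 84), (0.053, 75), (0.057, 75), (0.061, 77), (0.065, 77), (0.069, 72), (0.073, 73), (0.077, 69), (0.081, 63), (0.085, 57), (0.089, 56), (0.093, 59), (0.097, 62), (0.101, 66), (0.105, 71), (0.109, 75), (0.113, 85), (0.117, 82), (0.121, 69), (0.125, 60), (0.129, 56), (0.133, 54), (0.137, 52), (0.141, 55), (0.145, 65), (0.149, 71), (0.153, 74), (0.157, 75), (0.161, 76), (0.165, 79), (0.169, 77), (0.173, 64), (0.177, 61), (0.181, 58), (0.185, 59), (0.189, 63), (0.193, 66), (0.197, 66), (0.201, 72), (0.205, 74), (0.209, 77), (0.213, 86), (0.217, 86), (0.221, 73), (0.225, 62), (0.229, 62), (0.233, 71)]
(np.float64(207.8342132364612), np.float64(231.64830167055786)) (np.float64(199.45010623515714), np.float64(176.19592410914626))
```

apply_moves(deltas=[{"fingers": 10,"delta_pos": [-4,0,3.2],"angular": [0,0,0]},{"fingers": 10,"delta_pos": [-7.2,0,7],"angular": [0,0,0]},{"fingers": 10,"delta_pos": [-10.4,0,10.8],"angular": [0,0,0]},{"fingers": 10,"delta_pos": [-12.3,0,13.1],"angular": [0,0,0]},{"fingers": 10,"delta_pos": [-13.6,0,14.7],"angular": [0,0,0]},{"fingers": 10,"delta_pos": [-14.9,0,16.2],"angular": [0,0,0]},{"fingers": 10,"delta_pos": [-16.2,0,17.7],"angular": [0,0,0]},{"fingers": 10,"delta_pos": [-16.8,0,18.5],"angular": [0,0,0]}])

```text
clock: 13.3
tool_pos: [0.5792, 0.0757, 0.1216]
orientation: [180.0, 50.1, 176.7]
force: [0.3, -0.0, -4.5]
opening: 0.0299
gripper_force: 30.0
```

apply_moves(deltas=[{"fingers": 10,"delta_pos": [-1,0,1.2],"angular": [0,0,0]},{"fingers": 10,"delta_pos": [-2,0,2.3],"angular": [0,0,0]},{"fingers": 10,"delta_pos": [-3,0,3.5],"angular": [0,0,0]},{"fingers": 10,"delta_pos": [-3.9,0,4.6],"angular": [0,0,0]},{"fingers": 10,"delta_pos": [-3.9,0,4.6],"angular": [0,0,0]}])

```text
clock: 13.8
tool_pos: [0.5852, 0.0753, 0.1216]
orientation: [180.0, 50.1, 176.7]
force: [-0.4, -0.3, -4.2]
opening: 0.0295
gripper_force: 30.0
```

apply_moves(deltas=[{"fingers": 10,"delta_pos": [-0.6,0,0.8],"angular": [0,0,0]},{"fingers": 10,"delta_pos": [-1.3,0,1.5],"angular": [0,0,0]},{"fingers": 10,"delta_pos": [-1.9,0,2.3],"angular": [0,0,0]},{"fingers": 10,"delta_pos": [-1.9,0,2.3],"angular": [0,0,0]}])

```text
clock: 14.2
tool_pos: [0.5855, 0.0756, 0.1195]
orientation: [-179.9, 49.8, 176.7]
force: [-8.9, -0.7, -3.6]
opening: 0.0298
gripper_force: 30.0
```

apply_moves(deltas=[{"fingers": 10,"delta_pos": [0.6,0,-0.8],"angular": [0,0,0]},{"fingers": 10,"delta_pos": [2.1,0,0.5],"angular": [0,0,0]},{"fingers": 10,"delta_pos": [3.7,0,1.8],"angular": [0,0,0]},{"fingers": 10,"delta_pos": [5.2,0,3.1],"angular": [0,0,0]},{"fingers": 10,"delta_pos": [6.7,0,4.3],"angular": [0,0,0]},{"fingers": 10,"delta_pos": [6.7,0,4.3],"angular": [0,0,0]}])

```text
clock: 14.8
tool_pos: [0.5853, 0.0758, 0.1127]
orientation: [-180.0, 49.9, 176.7]
force: [-11.3, 2.1, 2.3]
opening: 0.0297
gripper_force: 30.0
```

apply_moves(deltas=[{"fingers": 10,"delta_pos": [0.8,0,-0.7],"angular": [0,0,0]},{"fingers": 10,"delta_pos": [2,0,-1.2],"angular": [0,0,0]},{"fingers": 10,"delta_pos": [2.7,0,-1.2],"angular": [0,0,0]},{"fingers": 10,"delta_pos": [2.7,0,-1.2],"angular": [0,0,0]}])

```text
clock: 15.2
tool_pos: [0.5849, 0.0753, 0.1128]
orientation: [180.0, 50.1, 176.7]
force: [-1.5, 0.4, -0.8]
opening: 0.0298
gripper_force: 30.0
```

apply_moves(deltas=[{"fingers": 10,"delta_pos": [0.6,0,-0.8],"angular": [0,0,0]},{"fingers": 10,"delta_pos": [1.3,0,-1.5],"angular": [0,0,0]},{"fingers": 10,"delta_pos": [1.3,0,-1.5],"angular": [0,0,0]}])

```text
clock: 15.5
tool_pos: [0.5844, 0.075, 0.1137]
orientation: [180.0, 50.2, 176.6]
force: [6.0, -0.3, -4.9]
opening: 0.0302
gripper_force: 30.0
```

apply_moves(deltas=[{"fingers": 10,"delta_pos": [0.5,0,1.7],"angular": [0,0,0]},{"fingers": 10,"delta_pos": [1.7,0,2.7],"angular": [0,0,0]},{"fingers": 10,"delta_pos": [2.4,0,3.3],"angular": [0,0,0]},{"fingers": 10,"delta_pos": [3.2,0,4],"angular": [0,0,0]},{"fingers": 10,"delta_pos": [3.2,0,4],"angular": [0,0,0]}])

```text
clock: 16.0
tool_pos: [0.585, 0.0754, 0.1104]
orientation: [180.0, 50.5, 176.6]
force: [-14.3, -2.1, 20.2]
opening: 0.0303
gripper_force: 30.0
```

apply_moves(deltas=[{"fingers": 10,"delta_pos": [1.0,0,0],"angular": [0,0,0]},{"fingers": 10,"delta_pos": [1.8,0,0.5],"angular": [0,0,0]},{"fingers": 10,"delta_pos": [2.2,0,0.8],"angular": [0,0,0]}])

```text
clock: 16.3
tool_pos: [0.585, 0.0755, 0.1098]
orientation: [180.0, 50.7, 176.6]
force: [-25.7, -4.9, 36.3]
opening: 0.0298
gripper_force: 30.0
```

apply_moves(deltas=[{"fingers": 10,"delta_pos": [-1.8,0,-2],"angular": [0,0,0]},{"fingers": 10,"delta_pos": [-3,0,-4],"angular": [0,0,0]},{"fingers": 10,"delta_pos": [-3,0,-4],"angular": [0,0,0]}])

```text
clock: 16.6
tool_pos: [0.5843, 0.075, 0.1125]
orientation: [180.0, 50.4, 176.6]
force: [6.0, -1.8, -0.9]
opening: 0.0298
gripper_force: 30.0
```

apply_moves(deltas=[{"fingers": 45,"delta_pos": [0,0,0],"angular": [0,0,0]},{"fingers": 45,"delta_pos": [0,0,0],"angular": [0,0,0]},{"fingers": 50,"delta_pos": [0,0,0],"angular": [0,0,0]},{"fingers": 50,"delta_pos": [0,0,0],"angular": [0,0,0]}])

```text
clock: 17.0
tool_pos: [0.5812, 0.0757, 0.1098]
orientation: [180.0, 50.0, 176.7]
force: [-0.1, -0.3, 0.8]
opening: 0.0496
gripper_force: 0.0
```

```bash
python3 - <<'E'
from jp import *
o=ctrl.get_obs();print(o["force"],o["joint_pos"].round(1))
Q,t=tool();z=Q.as_matrix()[:,2]
for b in(.03,.06,.08,.1): print("ret",b,solve(Q,t-b*z)[:2])
ps=np.array([.635,.0735,.1345])-.03*h(-3.3)
for th in(35,40,45,50,53,56):
  for az in(-40,-30,-20,-10,-3.3,10,20):
    F=frame(az,th);s=solve(F,ps,2)
    if s: print(th,az,s[0], solve(F,ps-.08*F.as_matrix()[:,2],1)[:1])
E
```

```text
[-0.13707848 -0.25772296  0.75123205] [ -15.5    8.3  -49.1 -150.5  -19.1   69.8]
ret 0.03 [(np.float64(10.3), [-12.0, 2.6, -45.8, -140.4, -10.5, 56.4])]
ret 0.06 []
ret 0.08 []
ret 0.1 []
35 -40 (np.float64(5.3), [33.9, 11.9, -52.9, 69.7, -36.0, 134.0]) [(np.float64(10.1), [45.6, 6.0, -48.2, 52.2, -46.3, 143.7])]
40 -40 (np.float64(2.4), [32.8, 12.6, -55.8, 80.4, -38.5, 124.3]) [(np.float64(6.1), [46.7, 6.7, -52.2, 60.5, -47.5, 134.3])]
50 -3.3 (np.float64(6.4), [-9.1, 5.9, -39.1, -137.2, -6.5, 51.1]) []
50 20 (np.float64(9.2), [8.8, 5.8, -31.1, -67.2, -9.3, -15.8]) []
53 -3.3 (np.float64(10.7), [-15.1, 7.6, -47.5, -151.4, -19.9, 70.0]) []
53 10 (np.float64(6.7), [1.4, 5.7, -32.2, -94.5, -6.9, 9.7]) []
53 20 (np.float64(17.4), [-2.1, 6.8, -30.8, -85.1, -17.5, 8.6]) [(np.float64(6.3), [13.4, -5.4, -38.9, -55.3, -6.4, -30.9])]
56 -3.3 (np.float64(6.1), [-17.2, 9.8, -52.2, -156.1, -29.3, 76.7]) [(np.float64(10.5), [-11.9, -5.3, -47.5, -137.6, -10.6, 53.0])]
56 10 (np.float64(19.7), [-11.8, 7.5, -37.2, -114.9, -19.8, 38.8]) []
56 20 (np.float64(24.6), [-10.1, 8.3, -32.8, -96.8, -24.7, 25.5]) [(np.float64(20.3), [-4.4, -3.6, -36.2, -79.4, -20.4, 2.9])]
```

```bash
python3 - <<'E'
from jp import *
Q,t=tool()
for th,az in((53,0),(54,0),(55,0),(55,5),(55,10)):
    F=frame(az,th)
    A=t+[-.005,0,.045];B=np.array([.635,.0735,.152])-.025*h(-3.3);C=B-[0,0,.03]
    print(th,az);path(Q,t,F,A,5);path(F,A,F,B,3);path(F,B,F,C,2)
E
```

```text
53 0
  0.00 [(np.float64(9.1), [-15.5, 8.3, -49.1, -150.5, -19.1, 69.8])]
  0.25 [(np.float64(11.6), [-14.3, 6.3, -46.6, -144.7, -15.9, 63.2])]
  0.50 [(np.float64(12.1), [-12.1, 4.3, -43.8, -137.7, -12.2, 54.9])]
  0.75 [(np.float64(7.6), [-8.4, 2.4, -40.4, -128.7, -7.7, 43.6])]
  1.00 []
  0.00 []
  0.50 []
  1.00 []
  0.00 []
  1.00 [(np.float64(14.1), [-14.9, 9.4, -44.2, -142.2, -19.5, 62.9])]
54 0
  0.00 [(np.float64(9.1), [-15.5, 8.3, -49.1, -150.5, -19.1, 69.8])]
  0.25 [(np.float64(11.1), [-14.7, 6.4, -47.2, -145.5, -16.9, 64.4])]
  0.50 [(np.float64(13.1), [-13.4, 4.6, -45.1, -140.0, -14.5, 58.2])]
  0.75 [(np.float64(11.9), [-11.6, 2.9, -43.0, -134.1, -12.0, 51.3])]
  1.00 [(np.float64(9.3), [-9.1, 1.2, -40.9, -127.8, -9.4, 43.6])]
  0.00 [(np.float64(9.3), [-9.1, 1.2, -40.9, -127.8, -9.4, 43.6])]
  0.50 [(np.float64(10.2), [-9.7, 3.0, -40.0, -129.8, -10.3, 46.0])]
  1.00 [(np.float64(10.8), [-10.1, 4.8, -38.9, -131.4, -10.9, 47.9])]
  0.00 [(np.float64(10.8), [-10.1, 4.8, -38.9, -131.4, -10.9, 47.9])]
  1.00 [(np.float64(12.2), [-16.2, 10.1, -46.1, -144.8, -23.0, 66.7])]
5
[... 1370 characters left out ...]
130.6, -21.8, 54.6])]
55 10
  0.00 [(np.float64(9.1), [-15.5, 8.3, -49.1, -150.5, -19.1, 69.8])]
  0.25 [(np.float64(13.5), [-12.3, 5.9, -43.1, -134.4, -13.6, 52.9])]
  0.50 [(np.float64(8.8), [-6.5, 3.9, -38.2, -117.5, -8.9, 33.7])]
  0.75 [(np.float64(6.8), [-1.5, 2.3, -35.9, -104.2, -6.9, 19.1])]
  1.00 [(np.float64(8.4), [-0.3, 1.1, -35.4, -97.0, -8.5, 13.0])]
  0.00 [(np.float64(8.4), [-0.3, 1.1, -35.4, -97.0, -8.5, 13.0])]
  0.50 [(np.float64(8.8), [-0.9, 2.8, -33.9, -97.7, -9.0, 14.1])]
  1.00 [(np.float64(9.0), [-1.0, 4.5, -32.3, -98.0, -9.1, 14.5])]
  0.00 [(np.float64(9.0), [-1.0, 4.5, -32.3, -98.0, -9.1, 14.5])]
  1.00 [(np.float64(19.9), [-12.0, 9.3, -36.9, -116.1, -20.0, 40.6])]
```

```bash
python3 - <<'E'
from jp import *
Q,t=tool()
go(Q,t+[0,0,.022]);go(frame(0,55),t+[-.005,0,.045])
E
```

```text
delta_pos [-16.9, 0.0, -14.1] ang [0.0, 0.0, 0.0] rows 0.44000000000000006 0.0
delta_pos [-31.3, -0.3, -32.7] ang [-2.63, -4.97, -2.03] rows 0.9055385138137416 0.6962591681260237
```

apply_moves(deltas=[{"fingers": 50,"delta_pos": [-6,0,-5],"angular": [0,0,0]},{"fingers": 50,"delta_pos": [-12,0,-10],"angular": [0,0,0]},{"fingers": 50,"delta_pos": [-17,0,-15],"angular": [-0.5,-1,-0.4]},{"fingers": 50,"delta_pos": [-24,0,-24],"angular": [-1.3,-2.5,-1]},{"fingers": 50,"delta_pos": [-31,0,-33],"angular": [-2.6,-5,-2]},{"fingers": 0,"delta_pos": [-31,0,-33],"angular": [-2.6,-5,-2]},{"fingers": 0,"delta_pos": [-31,0,-33],"angular": [-2.6,-5,-2]},{"fingers": 0,"delta_pos": [-31,0,-33],"angular": [-2.6,-5,-2]},{"fingers": 0,"delta_pos": [-31,0,-33],"angular": [-2.6,-5,-2]},{"fingers": 0,"delta_pos": [-31,0,-33],"angular": [-2.6,-5,-2]}])

```text
clock: 18.0
tool_pos: [0.5762, 0.0759, 0.1545]
orientation: [180.0, 55.0, 179.9]
force: [-0.4, 0.3, -0.4]
opening: 0.0152
gripper_force: 0.0
```

```bash
python3 - <<'E'
from jp import *
o=ctrl.get_obs();print(o["force"],o["joint_pos"].round(1),o["opening"])
B=np.array([.635,.0735,.154])-.025*h(-3.3)
go(frame(0,55),B)
sd=ctrl.snapshot("side")[:,:,::-1];cv2.imwrite("pics/s6.png",cv2.resize(sd[130:270,165:325],(686,600),interpolation=cv2.INTER_CUBIC))
E
```

```text
[-0.44509279  0.32877002 -0.44559465] [ -12.7    1.8  -44.  -134.   -14.5   52.2] 0.01522047507489059
delta_pos [-19.0, -0.9, 28.1] ang [-0.05, -0.0, -0.05] rows 0.6781564119279337 0.007687739141978896
```

View pics/s6.png

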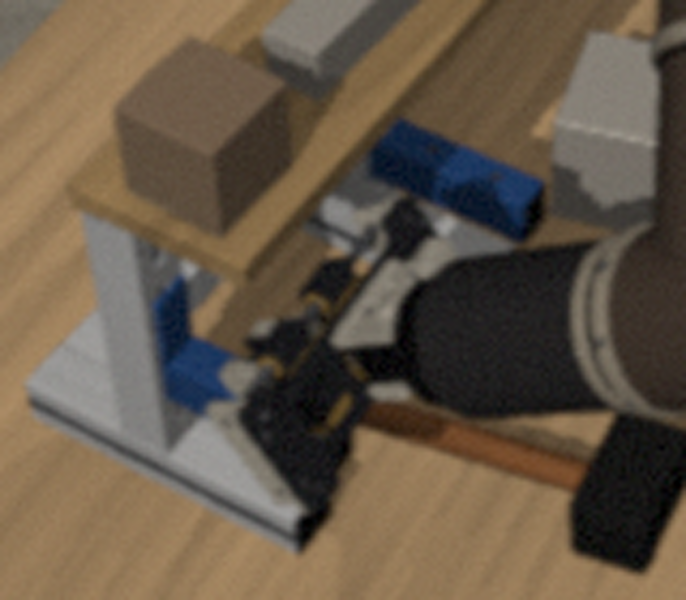

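I've now viewed 11 pictures, one more than the 10 allowed, so I'll view no more and use numbers only. This one shows the arm hanging by its plate against the upright, with the fingers above its tube. Next I move the shut fingers over the press spot.

apply_moves(deltas=[{"fingers": 0,"delta_pos": [0,0,0],"angular": [0,0,0]},{"fingers": 0,"delta_pos": [0,0,0],"angular": [0,0,0]},{"fingers": 0,"delta_pos": [-7,0,10],"angular": [0,0,0]},{"fingers": 0,"delta_pos": [-14,-0.5,20],"angular": [0,0,0]},{"fingers": 0,"delta_pos": [-19,-1,28],"angular": [0,0,0]},{"fingers": 0,"delta_pos": [-19,-1,28],"angular": [0,0,0]}])

```text
clock: 18.65
tool_pos: [0.6116, 0.0747, 0.1543]
orientation: [180.0, 55.0, 179.9]
force: [-0.0, -0.7, -0.6]
opening: 0.0004
gripper_force: 0.0
```

apply_moves(deltas=[{"fingers": 0,"delta_pos": [2.5,0,1.7],"angular": [0,0,0]},{"fingers": 0,"delta_pos": [4.9,0,3.4],"angular": [0,0,0]},{"fingers": 0,"delta_pos": [7.4,0,5.2],"angular": [0,0,0]},{"fingers": 0,"delta_pos": [9,0,6.3],"angular": [0,0,0]},{"fingers": 0,"delta_pos": [9,0,6.3],"angular": [0,0,0]}])

```text
clock: 19.15
tool_pos: [0.6096, 0.0748, 0.1428]
orientation: [180.0, 55.0, 179.9]
force: [-0.4, -0.1, 0.5]
opening: 0.0005
gripper_force: 0.0
```

apply_moves(deltas=[{"fingers": 0,"delta_pos": [1.6,0,1.1],"angular": [0,0,0]},{"fingers": 0,"delta_pos": [3.3,0,2.3],"angular": [0,0,0]},{"fingers": 0,"delta_pos": [4.9,0,3.4],"angular": [0,0,0]},{"fingers": 0,"delta_pos": [4.9,0,3.4],"angular": [0,0,0]}])

```text
clock: 19.55
tool_pos: [0.61, 0.0753, 0.1384]
orientation: [-180.0, 55.2, -180.0]
force: [-3.4, 1.2, 3.4]
opening: 0.0001
gripper_force: 1.8
```

apply_moves(deltas=[{"fingers": 0,"delta_pos": [1.6,0,1.1],"angular": [0,0,0]},{"fingers": 0,"delta_pos": [2.5,0,1.7],"angular": [0,0,0]},{"fingers": 0,"delta_pos": [2.5,0,1.7],"angular": [0,0,0]}])

```text
clock: 19.85
tool_pos: [0.6097, 0.0748, 0.134]
orientation: [180.0, 55.0, 179.9]
force: [0.2, -0.6, 1.4]
opening: 0.0003
gripper_force: 0.0
```

apply_moves(deltas=[{"fingers": 0,"delta_pos": [1.6,0,1.1],"angular": [0,0,0]},{"fingers": 0,"delta_pos": [3.3,0,2.3],"angular": [0,0,0]},{"fingers": 0,"delta_pos": [3.3,0,2.3],"angular": [0,0,0]}])

```text
clock: 20.15
tool_pos: [0.6104, 0.0749, 0.1312]
orientation: [180.0, 55.2, 179.9]
force: [-4.1, -1.1, 7.7]
opening: 0.0004
gripper_force: 4.1
```

apply_moves(deltas=[{"fingers": 0,"delta_pos": [0.8,0,0.6],"angular": [0,0,0]},{"fingers": 0,"delta_pos": [1.6,0,1.1],"angular": [0,0,0]},{"fingers": 0,"delta_pos": [1.6,0,1.1],"angular": [0,0,0]}])

```text
clock: 20.45
tool_pos: [0.6107, 0.0751, 0.1307]
orientation: [-180.0, 55.3, -180.0]
force: [-13.8, -2.4, 17.8]
opening: 0.0003
gripper_force: 9.4
```

apply_moves(deltas=[{"fingers": 0,"delta_pos": [1,0,0.2],"angular": [0,0,0]},{"fingers": 0,"delta_pos": [1.6,0,0.3],"angular": [0,0,0]},{"fingers": 0,"delta_pos": [1.6,0,0.3],"angular": [0,0,0]}])

```text
clock: 20.75
tool_pos: [0.6107, 0.0751, 0.1305]
orientation: [-180.0, 55.5, -180.0]
force: [-17.7, -3.3, 24.8]
opening: 0.0003
gripper_force: 12.8
```

apply_moves(deltas=[{"fingers": 0,"delta_pos": [0.6,0,-0.8],"angular": [0,0,0]},{"fingers": 0,"delta_pos": [1.2,0,-1.6],"angular": [0,0,0]},{"fingers": 0,"delta_pos": [1.8,0,-1.2],"angular": [0,0,0]}])

```text
clock: 21.05
tool_pos: [0.6102, 0.0749, 0.1305]
orientation: [-180.0, 55.6, 180.0]
force: [-11.5, -2.1, 24.4]
opening: 0.0003
gripper_force: 12.1
```

apply_moves(deltas=[{"fingers": 0,"delta_pos": [1.3,0,-0.9],"angular": [0,0,0]},{"fingers": 0,"delta_pos": [2.5,0,-1],"angular": [0,0,0]},{"fingers": 0,"delta_pos": [2.5,0,-1],"angular": [0,0,0]}])

```text
clock: 21.35
tool_pos: [0.6099, 0.0746, 0.1306]
orientation: [180.0, 55.8, 179.9]
force: [-1.5, 2.0, 18.8]
opening: 0.0007
gripper_force: 9.1
```

apply_moves(deltas=[{"fingers": 0,"delta_pos": [1,0,0.5],"angular": [0,0,0]},{"fingers": 0,"delta_pos": [2,0,1],"angular": [0,0,0]},{"fingers": 0,"delta_pos": [2,0,1],"angular": [0,0,0]}])

```text
clock: 21.65
tool_pos: [0.61, 0.0748, 0.1302]
orientation: [-180.0, 56.1, -180.0]
force: [-12.0, 0.1, 32.6]
opening: 0.0006
gripper_force: 16.7
```

apply_moves(deltas=[{"fingers": 0,"delta_pos": [-5,0,-4],"angular": [0,-0.5,0]},{"fingers": 0,"delta_pos": [-13,0,-9],"angular": [0,1,0]},{"fingers": 0,"delta_pos": [-22,0,-15],"angular": [0,1,0]},{"fingers": 0,"delta_pos": [-14,0,-27],"angular": [0,1,0]},{"fingers": 0,"delta_pos": [-4,0,-41],"angular": [0,1,0]},{"fingers": 0,"delta_pos": [-4,0,-41],"angular": [0,1,0]}])

```text
clock: 22.25
tool_pos: [0.5692, 0.0756, 0.1474]
orientation: [-180.0, 53.9, -180.0]
force: [0.4, -0.1, 0.1]
opening: 0.0005
gripper_force: 0.0
```

```bash
python3 - <<'E'
from jp import *
o=ctrl.get_obs();print(o["force"],o["joint_pos"].round(1))
s7=ctrl.snapshot("side")[:,:,::-1];cv2.imwrite("pics/s7raw.png",s7)
p=ctrl.camera_params("side");T=np.linalg.inv(np.array(p["cam_to_world"]))
def pr(P):
    c=T[:3,:3]@P+T[:3,3];return np.array([p["cx"]+p["fx"]*c[0]/-c[2],p["cy"]-p["fy"]*c[1]/-c[2]])
for nm,im in(("s5",cv2.imread("pics/s5raw.png")),("s7",s7)):
    m=cv2.inRange(cv2.cvtColor(im,cv2.COLOR_BGR2HSV),(105,130,30),(125,255,255))
    n,l,st,ce=cv2.connectedComponentsWithStats(m)
    print(nm,[(st[i].tolist()) for i in range(1,n) if st[i,4]>30 and 160<st[i,0]<320 and st[i,1]<240])
    print([ (v,np.where(m[v,190:245])[0].tolist()[:1],np.where(m[v,190:245])[0].tolist()[-1:]) for v in range(188,232,3)])
for heel in(.127,.119,.108):
    print(heel,"plate top corners",[pr(np.array([.632,.0735+s,heel+.07])).round(1).tolist() for s in(-.015,.015)],"tube/plate front top",[pr(np.array([.627,.0735+s,heel+.015])).round(1).tolist() for s in(-.015,.015)])
E
```

```text
[ 0.38710009 -0.1252959   0.1448139 ] [ -11.7    1.7  -43.4 -131.6  -12.6   49.2]
s5 [[252, 159, 39, 27, 505], [210, 198, 23, 31, 305]]
[(188, [], []), (191, [], []), (194, [], []), (197, [], []), (200, [23], [25]), (203, [21], [26]), (206, [21], [26]), (209, [21], [26]), (212, [21], [29]), (215, [22], [35]), (218, [22], [42]), (221, [23], [39]), (224, [23], [38]), (227, [28], [32]), (230, [], [])]
s7 [[252, 159, 39, 27, 491], [202, 198, 21, 31, 291]]
[(188, [], []), (191, [], []), (194, [], []), (197, [], []), (200, [14], [17]), (203, [12], [17]), (206, [12], [17]), (209, [12], [18]), (212, [13], [21]), (215, [13], [27]), (218, [14], [28]), (221, [14], [31]), (224, [14], [32]), (227, [20], [23]), (230, [48], [49])]
0.127 plate top corners [[205.6, 191.7], [199.5, 199.4]] tube/plate front top [[209.1, 205.8], [203.2, 213.5]]
0.119 plate top corners [[205.9, 193.7], [199.8, 201.4]] tube/plate front top [[209.4, 207.7], [203.5, 215.3]]
0.108 plate top corners [[206.3, 196.5], [200.2, 204.1]] tube/plate front top [[209.7, 210.3], [203.9, 217.9]]
```

```bash
python3 - <<'E'
import cv2,numpy as np
a=cv2.imread("pics/s6.png");s7=cv2.imread("pics/s7raw.png")
b=cv2.resize(s7[130:270,165:325],(686,600),interpolation=cv2.INTER_CUBIC)
# plate+tube-root region: template matching of the bare arm heel area of s6 in s7
ga,gb=[cv2.cvtColor(x,cv2.COLOR_BGR2HSV) for x in(a,b)]
for n,g in(("s6",ga),("s7",gb)):
    m=cv2.inRange(g,(105,130,30),(125,255,255))[:, :235]; m[:250]=0 if False else m[:250]
    ys,xs=np.where(m); print(n,"min row",ys.min(),"max",ys.max(),"minx",xs.min(), [(c,np.where(m[:,c])[0].min(),np.where(m[:,c])[0].max()) for c in range(160,235,8) if m[:,c].any()])
A=cv2.cvtColor(a,6);B=cv2.cvtColor(b,6)
for box in((275,400,150,215),):
    y0,y1,x0,x1=box;r=cv2.matchTemplate(B[y0-20:y1+40,x0-20:x1+20],A[y0:y1,x0:x1],cv2.TM_CCOEFF_NORMED);k=np.unravel_index(r.argmax(),r.shape);print("shift px/4.29 rows,cols",(k[0]-20)/4.29,(k[1]-20)/4.29,r.max())
E
```

```text
s6 min row 280 max 410 minx 155 [(160, np.int64(298), np.int64(339)), (168, np.int64(291), np.int64(390)), (176, np.int64(281), np.int64(399)), (184, np.int64(298), np.int64(403)), (192, np.int64(340), np.int64(408)), (200, np.int64(342), np.int64(409)), (208, np.int64(345), np.int64(399)), (216, np.int64(349), np.int64(396)), (224, np.int64(353), np.int64(396))]
s7 min row 289 max 425 minx 157 [(160, np.int64(312), np.int64(342)), (168, np.int64(302), np.int64(403)), (176, np.int64(295), np.int64(408)), (184, np.int64(292), np.int64(412)), (192, np.int64(349), np.int64(417)), (200, np.int64(353), np.int64(420)), (208, np.int64(356), np.int64(424)), (216, np.int64(361), np.int64(411)), (224, np.int64(365), np.int64(407)), (232, np.int64(369), np.int64(406))]
shift px/4.29 rows,cols 1.3986013986013985 0.0 0.9670849
```

apply_moves(deltas=[{"fingers": 0,"delta_pos": [0,0,-8],"angular": [0,0,0]},{"fingers": 0,"delta_pos": [0,0,-15],"angular": [0,0,0]},{"fingers": 0,"delta_pos": [0,0,-15],"angular": [0,0,0]},{"fingers": 0,"delta_pos": [0,0,-15],"angular": [0,0,0]}])

```text
clock: 22.7
tool_pos: [0.5608, 0.0756, 0.1577]
orientation: [180.0, 54.0, -180.0]
force: [-0.2, 0.1, 0.9]
opening: 0.0003
gripper_force: 0.0
```

```bash
python3 - <<'E'
from plant import ctrl
o=ctrl.get_obs();print(o["force"],o["joint_pos"].round(1),o["tool_pos"])
print(ctrl.close_job())
E
```

```text
[-0.17285467  0.11006376  0.85021019] [  -7.2   -0.8  -40.9 -123.8   -7.    38.3] [0.56080661 0.07555136 0.15767426]
the job is handed in; nothing more can be done
None
```

I hooked the loose arm into the bare upright, pressed it down about 11 mm past the catch (measured to roughly a millimetre from the side camera), let go of it and handed the job in at about 22.7 s; no verdict came back. J3 and J6 read 0.01–0.03° past their ranges at about 2 s, which could count as a range fault, and I viewed 11 pictures, one over the limit.

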